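# Strip a strap clamp and take out the wood block

## Task

Unclamp the wood printing block and bring it over for inking: press the orange hand nut down against the spring, give it a quarter turn and lift it off its stud, then take off the steel washer and then the grey clamp strap, laying all three in that order flat inside the blue parts tray. Then lift the wood block out of its nest and set it down the same way up, wholly on the brown kraft board. Set everything down rather than dropping it, and do not disturb the three ink tins.

Things in the scene. Friction and masses are not known exactly. Their poses are not given: they have to be found in the camera images.
- fixture: Clamp fixture, fixed to the bench; origin on the bench under the stud's axis. y axis: along the strap, + to its tail; block nest on the -y side. Base plate 116 mm (x), y from -142 to +88 mm, 14 mm thick. Stack on the stud, mm above the bench: strap 69 to 83, washer 83 to 93, nut 93 to 117. Heel block at y = +60 mm (58 x 24 mm) carries the strap; its two cheeks rise 7 mm above the strap's underside.
- stud_head (a point): Top centre of the steel stud's T-head, 121.5 mm above the bench, axes as the fixture. The head is 20 mm long along x, 10 mm wide, 7 mm high; under it a 10 mm round neck, 15 mm long, then a 22 mm round shaft. Washer and strap pass over the head when lifted straight up; the nut does when its slot (its x axis) lies along the head.
- nut_centre (a point): Orange two-wing hand nut: centre, half-way up its 24 mm. Bar 92 mm long along its x; middle part 32 mm wide along y, gripped on its +y and -y sides; wings 18 mm wide. A slot 23 x 13 mm along x lets the T-head through; locked, the head lies square to x in a top groove 2.5 mm deep. To free: push down 3 to 4 mm, turn 90 degrees either way (within 5), lift straight up 32 mm.
- lift_pad (a joint): Spring pad under the block, vertical slide in m, up positive: 0 as clamped, +0.003 when unclamped (the block and the strap's toe rise so far), -0.009 at its lower stop. It holds the stack up against the T-head with about 10 N at the nut; pushing the nut down 3 to 4 mm takes up to 20 N, and it stops after about 5 mm.
- washer_centre (a point): Centre of the round steel washer, 62 mm across, 10 mm thick, bore 25 mm, z its axis. It overhangs the 40 mm wide strap by 11 mm on both sides: grip it across its diameter with the fingers on either side of the strap. The stud rises 34 mm above this point.
- strap_hole (a point): Centre of the 25 mm hole of the grey clamp strap, half-way up its 14 mm thickness. Strap 195 mm long, 40 mm wide, 280 g; its y axis points along it to the tail: the round tail end is 125 mm from here, the toe (28 mm wide, on the block) ends 70 mm from here on the -y side. Centre of mass about 30 mm to the tail side.
- strap_tail (a point): Point on the strap 92 mm from the hole towards the tail, half-way up its thickness, where it sticks out freely beyond the heel block and can be gripped across its 40 mm width (its x axis). The bench is 69 mm below the strap's underside there.
- block_centre (a point): Centre of the wood printing block: 60 mm along its x, 90 mm along its y, 45 mm high, about 170 g. In the nest it lies 77 mm from the stud on the fixture's -y side, centre 46 mm above the bench (49 when unclamped). Corner stops up to 44 mm above the bench cover the outer 12 mm of its long sides; grip across its 60 mm at the middle of the long sides.
- tray_floor (a point): Centre of the floor (4 mm above the bench) of the blue parts tray, fixed: 220 mm along its x, 270 mm along its y outside, walls 4 mm thick, rim 23 mm above the bench.
- board_top (a point): Centre of the top (13 mm above the bench) of the brown kraft board, fixed: 343 mm along its x, 177 mm along its y.
- tin_0_centre (a point): Centre of the large open tin of black ink, 86 mm across, 62 mm high. Leave alone.
- tin_1_centre (a point): Centre of the open tin of red ink, 70 mm across, 48 mm high. Leave alone.
- tin_2_centre (a point): Centre of the open tin of blue ink, 70 mm across, 45 mm high. Leave alone.
Things that resemble listed ones, but are neither listed nor needed, are in the scene too. Of the things like the part that bears washer_centre, leave any that is black; of the rest the larger one is meant.

How it is judged:
By the outcome, as a careful person would: the job done as asked, in the order asked, and still so for the second after the job is handed in, with the robot touching nothing.
It also fails if it takes over 72 s, if anything falls off the work surface, if the arm or the gripper's body presses on something with over 40 N, if the wrist force passes 120 N, or if a joint passes its speed limit or range.

## Robot

A 6-joint arm with a two-finger parallel gripper is mounted at the origin on the work surface; the furniture and walls round the work are solid. World frame = base frame: x ahead of the robot, y to its left, z up, the work surface at z = 0. Lengths are in m, angles in rad, forces in N, time in s.
With the tool pointing down it reaches from about 0.35 to 0.925 m from the base axis. Payload 6.4 kg.
Tool frame: the origin (TCP) lies at the very end of the fingers, on their centre line; the grasp point (between the pads) lies 19 mm behind it; z points along the fingers, y is the direction in which the jaws open and shut (so a half turn about z gives the same grasp; the last joint's range is limited). The gripper opens to 85 mm and grips with 20 to 120 N. Pads are 22 mm wide; open, the fingers measure 114 mm over their backs; the gripper's body (76 mm by 85 mm) begins 54 mm behind the grasp point. The pads swing forward as they close: fully open they stand 13 mm farther back than shut.
Start: joints at [1.171, 0.245, 1.558, -0, 1.339, -0.174], TCP at [0.146, 0.634, 0.231] pointing down, gripper open.
Joint ranges: [-3.13, 3.13], [-1.02, 2.26], [0.13, 2.54], [-0.95, 4.09], [0.21, 2.88], [-2.74, 2.74]. Speed limits (rad/s): [2.57, 2.57, 3.14, 3.14, 3.14, 3.14].

## Interface

Orientations are given as a unit quaternion [x, y, z, w].
In Python, from workcell import * gives the robot as it stands.
- The arm moves only by the shell command python3 -m creep 'ROWS' [FORCE]. ROWS is text: rows parted by semicolons, each of 5 numbers parted by spaces: the shift along the tool's x, y, z in m, then the turn about the tool's z in degrees, then the gripper command: -1 is shut, 1 is fully open, values between are in proportion. A call has 1 to 5 rows; each row shifts and turns the commanded pose from where the row before left it, along the tool's axes as they then stand; what a row does not reach is not made up. A row lasts 1/10 s, in which the tool goes at most 50 mm and 8.59 degrees, less where a joint would pass 70% of its speed; a pose out of reach is approached as far as the arm can. A call with a gripper value outside its range is refused whole. The fingers move at their own pace and stop on an object; FORCE is the grip in N (left out, the last holds). Time passes only in rows, so rows that do not move let the fingers close. It gives the time, the measured TCP pose, the force and the opening at its end, in the units of the state.
- read_state(): the state, without advancing time (a new reading comes with each control period).
- grab_frame(name): name is "scene" or "top" or "wrist"; returns a dict with "pixels" (480x640x3 uint8, red, green, blue), "camera_matrix" (3x3 intrinsics, pixels), "pose" (4x4, takes a point from camera to world coordinates). Camera axes: x right, y up, looking along -z (the intrinsics and any distortion apply to the point x, -y, -z); pixel columns grow to the right and rows downward; lengths in m; the calibration is good to about 2 mm. The wrist camera is an equidistant fisheye: a pixel r from the principal point sees the ray r / f radians off the axis. A picture is of the moment at which its call begins. There is no depth.
- finish_job(): hands the job in, once; it reports no verdict.
The state is a dict: "t": time; "joint_pos": joint angles; "joint_velocities": joint speeds; "tau": joint torques, N m; "ee_pos": TCP position; "tool_rot": TCP orientation; "ft_force": force on the tool from outside, world axes, zero at the start; "torque": the same for the moment, N m; "opening": finger opening in m.
Only numpy, scipy, OpenCV 4.12 (cv2) and the standard library are available. Lean on these libraries where they do the work, as an engineer would, in place of code of your own. Each camera call takes 0.05 s, during which the arm holds its last target.

## Working session

There is one attempt and no reset: what is moved stays moved. The work goes in short steps, Python scripts to look and compute and a shell command to move; the robot and the scene stay as the last step left them, time stands still between calls to the robot, and variables do not carry over. Pictures are saved under pics/ and viewed, and the job is handed in when it is done.

```bash
ls; mkdir -p pics; python3 - <<'E'
from workcell import *
import cv2
print(read_state())
for n in ["scene","top","wrist"]:
    f=grab_frame(n); cv2.imwrite(f"pics/{n}0.png",f["pixels"][:,:,::-1]); print(n,f["camera_matrix"],f["pose"],[k for k in f])
    import numpy as np; np.savez(f"pics/{n}0.npz",**f)
E
```

```text
pics
{'t': 0.0, 'joint_pos': array([ 1.17092333e+00,  2.45808770e-01,  1.55904595e+00,  2.35097107e-05,
        1.33865910e+00, -1.74100939e-01]), 'joint_velocities': array([-0.00103037,  0.00055061,  0.00051479,  0.00143053, -0.00227454,
       -0.00066132]), 'tau': array([-4.10451785e-04, -4.29514325e+01, -3.26121926e+01, -1.73495177e-04,
        5.29733312e-03, -1.22181416e-05]), 'ee_pos': array([0.14527599, 0.63298276, 0.23016653]), 'tool_rot': array([ 1.12649071e-01,  9.93634371e-01, -9.18062491e-04, -2.82876461e-04]), 'ft_force': array([-0.31435834, -0.88239885,  0.17500953]), 'torque': array([-0.00367648,  0.0203959 ,  0.01828392]), 'opening': 0.08572898844557798}
scene [[495.26970706   0.         323.05121892]
 [  0.         495.26970706 246.02305319]
 [  0.           0.           1.        ]] [[ 0.79630768  0.44429173 -0.41048621  0.07582659]
 [-0.60485786  0.57766672 -0.54813148 -0.6140359 ]
 [-0.00640606  0.68476712  0.7287338   0.89693424]
 [ 0.          0.          0.          1.        ]] ['pixels', 'camera_matrix', 'pose']
top [[533.50787801   0.         324.52670166]
 [  0.         533.50787801 239.41679653]
 [  0.           0.           1.        ]] [[-0.01369138  0.99150096 -0.1293769   0.39063755]
 [-0.99939425 -0.01770953 -0.02995847 -0.02973894]
 [-0.03199506  0.12888836  0.99114283  1.2234061 ]
 [ 0.          0.          0.          1.        ]] ['pixels', 'camera_matrix', 'pose']
wrist [[371.64829954   0.         317.70675049]
 [  0.         371.64829954 238.54162671]
 [  0.           0.           1.        ]] [[ 0.22470237 -0.92164039 -0.31636661  0.06275559]
 [ 0.9744257   0.211915    0.07474348  0.65246857]
 [-0.00184378 -0.32507079  0.94568789  0.37351353]
 [ 0.          0.          0.          1.        ]] ['pixels', 'camera_matrix', 'pose']
```

View pics/top0.png

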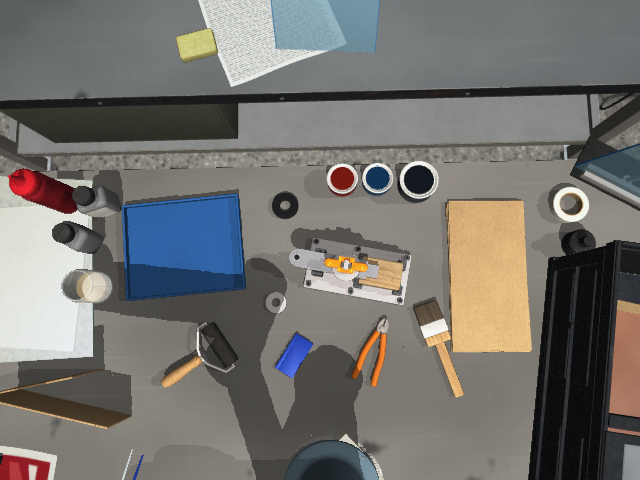

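View pics/scene0.png

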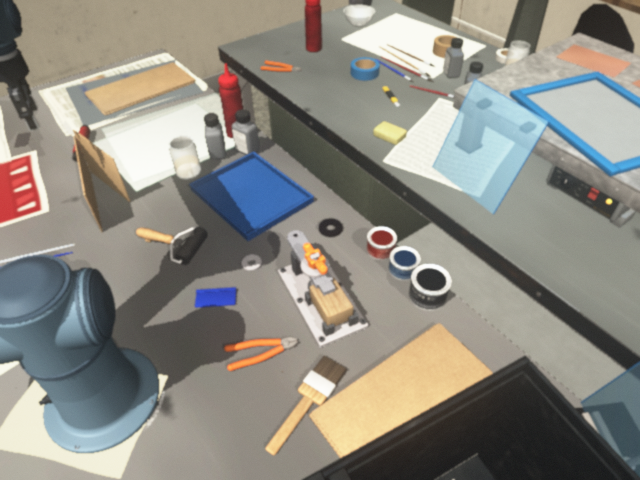

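View pics/wrist0.png

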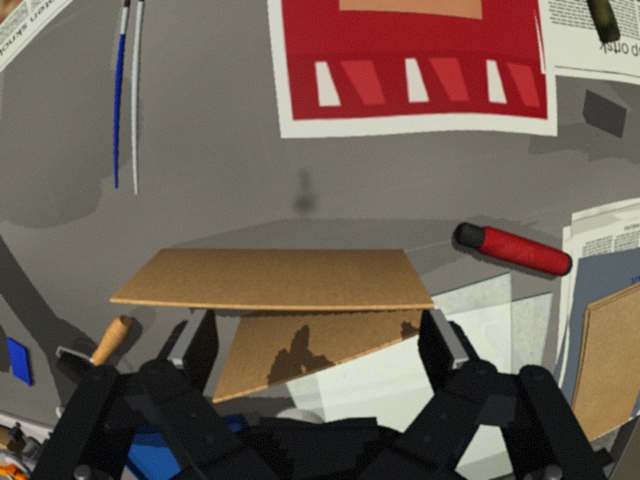

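```bash
python3 - <<'E'
import cv2,numpy as np
a=cv2.imread("pics/top0.png")[220:315,270:425]; cv2.imwrite("pics/topz.png",cv2.resize(a,None,fx=5,fy=5,interpolation=cv2.INTER_CUBIC))
a=cv2.imread("pics/scene0.png")[215:350,260:390]; cv2.imwrite("pics/scz.png",cv2.resize(a,None,fx=4.4,fy=4.4,interpolation=cv2.INTER_CUBIC))
E
cat > h.py <<'E'
import numpy as np, cv2
from scipy.spatial.transform import Rotation as R
def load(n): 
    d=np.load(n); return {k:d[k] for k in d}
def ray(f,u,v,fish=False):
    K=f["camera_matrix"]; x=(u-K[0,2])/K[0,0]; y=(v-K[1,2])/K[1,1]
    if fish:
        r=np.hypot(x,y); s=np.sin(r)/r if r>1e-9 else 1; d=np.array([x*s,-y*s,-np.cos(r)])
    else: d=np.array([x,-y,-1.])
    return f["pose"][:3,3], f["pose"][:3,:3]@d
def p2w(f,u,v,z,fish=False):
    o,d=ray(f,u,v,fish); return o+d*(z-o[2])/d[2]
def w2p(f,P,fish=False):
    P=np.asarray(P,float); c=(P-f["pose"][:3,3])@f["pose"][:3,:3]; K=f["camera_matrix"]
    x,y,z=c[...,0],-c[...,1],-c[...,2]
    if fish:
        r=np.hypot(x,y); th=np.arctan2(r,z); s=th/np.maximum(r,1e-9); x,y=x*s,y*s
    else: x,y=x/z,y/z
    return np.stack([x*K[0,0]+K[0,2],y*K[1,1]+K[1,2]],-1)
E
```

```text
(no output)
```

View pics/topz.png

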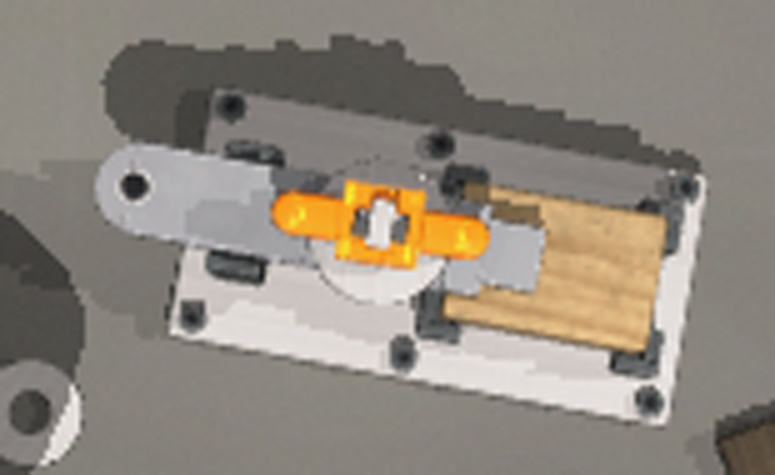

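View pics/scz.png

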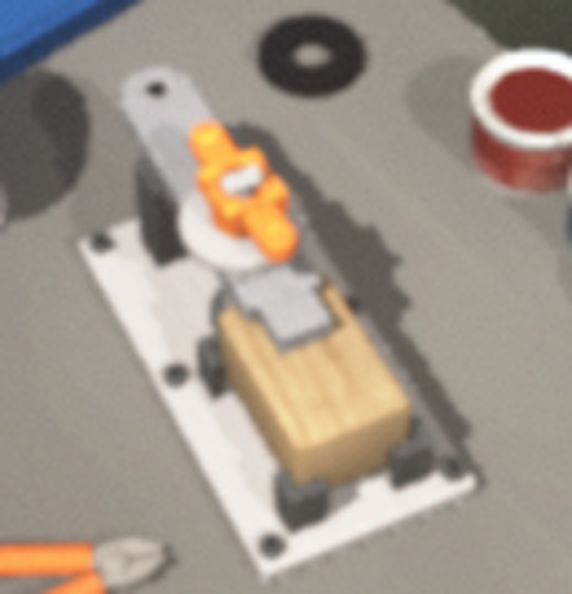

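```bash
cat > fit.py <<'E'
from h import *
from scipy.optimize import least_squares
T=load("pics/top0.npz"); S=load("pics/scene0.npz")
z=lambda u,v:(u/5+270-.4,v/5+220-.4)
zs=lambda u,v:(u/4.4+260-.4,v/4.4+215-.4)
# fixture: points in fixture frame ; tail=+y. 
tp=[((.058,.088,.014),z(212,88)),((.058,-.142,.014),z(706,175)),((-.058,-.142,.014),z(665,425)),((-.058,.088,.014),z(170,333)),((0,0,.1215),z(380,223))]
sp=[((-.058,.088,.014),zs(80,243)),((-.058,-.142,.014),zs(265,578)),((.058,-.142,.014),zs(478,483)),((0,0,.1215),zs(240,181))]
def g(p,L): 
    c,s=np.cos(p[2]),np.sin(p[2]); L=np.array(L); return np.c_[p[0]+c*L[:,0]-s*L[:,1],p[1]+s*L[:,0]+c*L[:,1],L[:,2]]
def res(p):
    return np.r_[(w2p(T,g(p,[a for a,_ in tp]))-[b for _,b in tp]).ravel(),(w2p(S,g(p,[a for a,_ in sp]))-[b for _,b in sp]).ravel()]
for w in (slice(0,10),slice(10,18),slice(0,18)):
    r=least_squares(lambda p:res(p)[w],[.4,0,0]); print(r.x,np.degrees(r.x[2])); print(r.fun.round(1).reshape(-1,2).tolist())
for n,(u,v),h in [("trayTL",(123,207),.023),("trayTR",(239,193),.023),("trayBR",(245,289),.023),("trayBL",(126,300),.023),("bTL",(447,199),.013),("bTR",(524,200),.013),("bBR",(531,352),.013),("bBL",(453,352),.013),("t0",(418,180),.062),("t1",(342,179),.048),("t2",(377,178),.045),("wash",(276,302),.005),("blk",(285,205),.005)]:
    print(n,p2w(T,u,v,h).round(4))
E
python3 fit.py
```

```text
[ 0.48162858 -0.03934187 -0.19408609] -11.120313721088666
[[-0.2, -0.6], [0.7, -0.4], [0.6, 0.3], [-1.1, 0.4], [0.0, 0.2]]
[ 0.48167773 -0.04183852 -0.19497704] -11.171361748669094
[[-0.8, -0.3], [-0.2, -0.2], [0.5, 0.5], [0.4, -0.2]]
[ 0.48173421 -0.04030759 -0.19348067] -11.085625795859338
[[0.2, -0.6], [1.1, -0.5], [1.0, 0.2], [-0.7, 0.4], [0.5, 0.1], [-1.2, -0.7], [-0.5, -0.7], [0.1, -0.1], [-0.0, -0.6]]
trayTL [0.6314 0.4726 0.023 ]
trayTR [0.6589 0.2025 0.023 ]
trayBR [0.4379 0.1874 0.023 ]
trayBL [0.4171 0.458  0.023 ]
bTL [ 0.6371 -0.2756  0.013 ]
bTR [ 0.6313 -0.45    0.013 ]
bBR [ 0.2906 -0.4444  0.013 ]
bBL [ 0.2925 -0.2739  0.013 ]
t0 [ 0.6713 -0.2037  0.062 ]
t1 [ 0.6807 -0.0355  0.048 ]
t2 [ 0.682  -0.1144  0.045 ]
wash [0.408  0.1195 0.005 ]
blk [0.6322 0.0981 0.005 ]
```

```bash
cat >> h.py <<'E'
FX=np.array([0.4817,-0.0405]); FA=-11.1
def fw(x,y,p=None,a=None):
    p=FX if p is None else p; a=np.radians(FA if a is None else a); return p+np.array([np.cos(a)*x-np.sin(a)*y,np.sin(a)*x+np.cos(a)*y])
def plan(xyz,yaw,n,s=None,pos=None):
    from workcell import read_state
    s=s or read_state(); M=R.from_quat(s["tool_rot"]).as_matrix(); p0=s["ee_pos"] if pos is None else np.array(pos)
    y0=np.degrees(np.arctan2(M[1,1],M[0,1])); dy=0 if yaw is None else (yaw-y0+180)%360-180
    d=(np.array(xyz)-p0)/n
    print("t %.2f pos %s yaw %.2f -> %s %s j6 %.2f F %s op %.4f"%(s["t"],s["ee_pos"].round(4),y0,np.round(xyz,4),yaw,s["joint_pos"][5],s["ft_force"].round(1),s["opening"]))
    for i in range(n):
        a=np.radians(dy/n*i); Rz=R.from_euler('z',a).as_matrix()@M
        v=d@Rz; print("%.4f %.4f %.4f %.2f"%(*v,-dy/n),end="\n" if i%5==4 else "; ")
    print()
E
python3 - <<'E'
from h import *
plan([*fw(0,-.06),.22],FA,16)
E
```

```text
t 0.15 pos [0.1453 0.6331 0.2304] yaw 77.07 -> [ 0.4701 -0.0994  0.22  ] -11.1 j6 -0.17 F [-0.2  0.2 -0.2] op 0.0855
-0.0300 -0.0401 0.0007 5.51; -0.0337 -0.0370 0.0007 5.51; -0.0371 -0.0336 0.0007 5.51; -0.0402 -0.0299 0.0007 5.51; -0.0429 -0.0259 0.0007 5.51
-0.0452 -0.0216 0.0007 5.51; -0.0470 -0.0172 0.0007 5.51; -0.0485 -0.0126 0.0007 5.51; -0.0495 -0.0079 0.0006 5.51; -0.0500 -0.0031 0.0006 5.51
-0.0501 0.0017 0.0006 5.51; -0.0497 0.0065 0.0006 5.51; -0.0488 0.0112 0.0006 5.51; -0.0475 0.0159 0.0006 5.51; -0.0458 0.0204 0.0006 5.51
-0.0436 0.0247 0.0006 5.51;
```

```bash
python3 -m creep '-0.030 -0.040 0.0007 5.5 1; -0.034 -0.037 0.0007 5.5 1; -0.037 -0.0335 0.0007 5.5 1; -0.040 -0.030 0.0007 5.5 1; -0.043 -0.026 0.0007 5.5 1'; python3 -m creep '-0.045 -0.0215 0.0007 5.5 1; -0.047 -0.017 0.0007 5.5 1; -0.0485 -0.0125 0.0007 5.5 1; -0.049 -0.008 0.0006 5.5 1; -0.0495 -0.003 0.0006 5.5 1'; python3 - <<'E'
from h import *
plan([*fw(0,-.06),.22],FA,6)
E
```

```text
t: 0.65
ee_pos: [0.247, 0.4032, 0.2274]
tool_rot: [0.347, 0.938, -0.0, 0.0]
ft_force: [0.9, 0.1, 0.6]
opening: 0.0856
t: 1.15
ee_pos: [0.3485, 0.1758, 0.2245]
tool_rot: [0.56, 0.828, 0.0, 0.0]
ft_force: [1.5, 0.5, 0.2]
opening: 0.0855
t 1.15 pos [0.3485 0.1758 0.2245] yaw 21.86 -> [ 0.4701 -0.0994  0.22  ] -11.1 j6 -0.21 F [1.5 0.5 0.2] op 0.0855
-0.0501 0.0017 0.0008 5.49; -0.0497 0.0065 0.0008 5.49; -0.0489 0.0113 0.0008 5.49; -0.0476 0.0159 0.0008 5.49; -0.0458 0.0204 0.0008 5.49
-0.0437 0.0247 0.0008 5.49;
```

```bash
python3 -m creep '-0.0495 0.002 0.0008 5.5 1; -0.0495 0.0065 0.0008 5.5 1; -0.049 0.0113 0.0008 5.5 1; -0.0475 0.016 0.0008 5.5 1; -0.046 0.0205 0.0008 5.5 1'; python3 -m creep '-0.0435 0.0245 0.0008 5.5 1; 0 0 0 0 1'; python3 - <<'E'
from h import *
from workcell import *
s=read_state(); print(s["joint_pos"].round(3))
f=grab_frame("wrist"); cv2.imwrite("pics/w1.png",f["pixels"][:,:,::-1]); np.savez("pics/w1.npz",**f)
plan([*fw(0,-.06),.22],FA,1)
E
```

```text
t: 1.65
ee_pos: [0.4506, -0.0522, 0.2205]
tool_rot: [0.741, 0.671, 0.0, 0.0]
ft_force: [0.4, 0.7, 0.4]
opening: 0.0855
t: 1.85
ee_pos: [0.4718, -0.1002, 0.2195]
tool_rot: [0.774, 0.634, -0.0, 0.0]
ft_force: [0.8, 0.4, 1.2]
opening: 0.0857
[-4.440e-01 -1.480e-01  1.987e+00 -1.000e-03  1.301e+00 -2.460e-01]
t 1.90 pos [ 0.4709 -0.0978  0.2192] yaw -11.17 -> [ 0.4701 -0.0994  0.22  ] -11.1 j6 -0.25 F [-0.3 -0.   0.4] op 0.0855
-0.0016 -0.0004 -0.0008 -0.07;
```

View pics/w1.png

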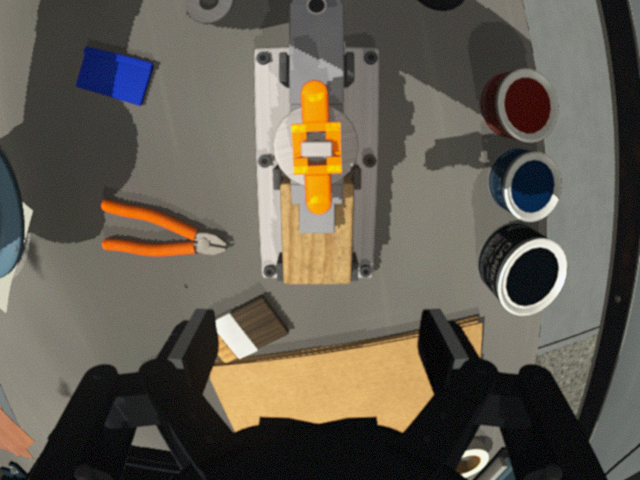

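```bash
python3 - <<'E'
from h import *
im=cv2.imread("pics/w1.png"); f=load("pics/w1.npz")
k=4; a=cv2.resize(im[40:180,240:400],None,fx=k,fy=k,interpolation=cv2.INTER_CUBIC)
for P in [(0,0,.1215),(.01,.005,.1215),(.01,-.005,.1215),(-.01,.005,.1215),(-.01,-.005,.1215),(.058,.088,.014),(-.058,.088,.014),(.016,.016,.117),(-.016,.016,.117),(.016,-.016,.117),(-.016,-.016,.117),(0,.046,.112),(0,-.046,.112)]:
    u,v=w2p(f,[*fw(P[0],P[1]),P[2]],True); print(P,u.round(1),v.round(1))
    cv2.circle(a,(int((u-240+.4)*k),int((v-40+.4)*k)),3,(0,0,255),1)
cv2.imwrite("pics/w1z.png",a)
E
```

```text
(0, 0, 0.1215) 316.0 151.5
(0.01, 0.005, 0.1215) 331.5 143.8
(0.01, -0.005, 0.1215) 331.5 159.1
(-0.01, 0.005, 0.1215) 300.4 144.0
(-0.01, -0.005, 0.1215) 300.6 159.3
(0.058, 0.088, 0.014) 379.0 48.6
(-0.058, 0.088, 0.014) 253.0 49.4
(0.016, 0.016, 0.117) 340.4 126.8
(-0.016, 0.016, 0.117) 291.4 127.1
(0.016, -0.016, 0.117) 340.2 174.6
(-0.016, -0.016, 0.117) 292.2 174.9
(0, 0.046, 0.112) 315.7 82.1
(0, -0.046, 0.112) 316.5 215.9
```

View pics/w1z.png

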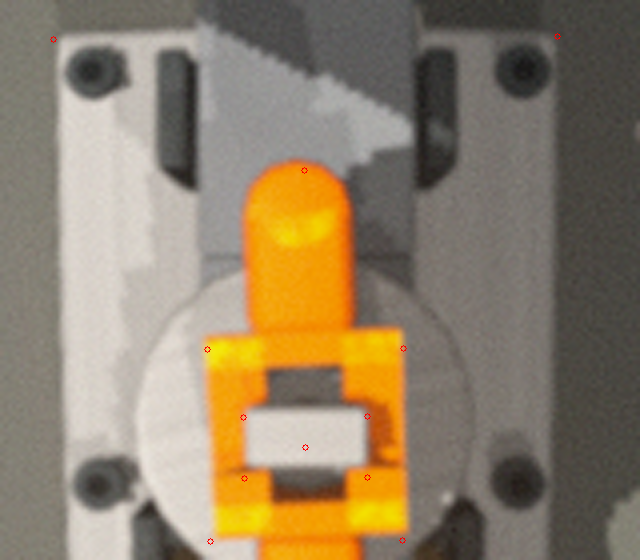

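```bash
sed -i 's/^FX=.*/FX=np.array([0.4820,-0.0389]); FA=-10.8/' h.py; python3 - <<'E'
from h import *
plan([*fw(0,0),.15],FA,2)
E
```

```text
t 1.90 pos [ 0.4709 -0.0978  0.2192] yaw -11.17 -> [ 0.482  -0.0389  0.15  ] -10.8 j6 -0.25 F [-0.3 -0.   0.4] op 0.0855
0.0300 -0.0002 0.0346 -0.18; 0.0300 -0.0001 0.0346 -0.18;
```

```bash
python3 -m creep '0.030 -0.0002 0.034 -0.2 1; 0.030 0 0.035 -0.2 1; 0 0 0 0 1'; python3 - <<'E'
from h import *
from workcell import *
f=grab_frame("wrist"); cv2.imwrite("pics/w2.png",f["pixels"][:,:,::-1]); np.savez("pics/w2.npz",**f)
plan([*fw(0,0),.0945],FA,2)
print(w2p(f,[*fw(0,0),.1215],True))
E
```

```text
t: 2.2
ee_pos: [0.4775, -0.0323, 0.1454]
tool_rot: [0.767, 0.641, -0.003, -0.005]
ft_force: [-1.8, -0.2, 0.2]
opening: 0.0853
t 2.25 pos [ 0.4792 -0.0339  0.148 ] yaw -10.29 -> [ 0.482  -0.0389  0.0945] -10.8 j6 -0.13 F [0.6 0.6 0.5] op 0.0856
-0.0022 0.0020 0.0267 0.25; -0.0022 0.0020 0.0267 0.25; 
[331.1988197  298.94674511]
```

View pics/w2.png

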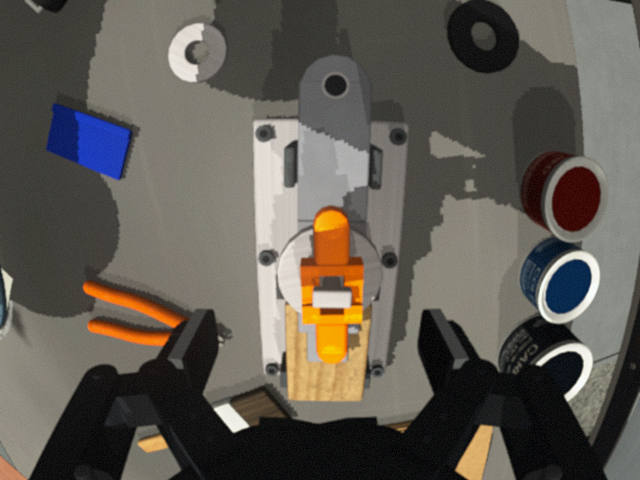

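```bash
python3 -m creep '0 0 0 0 1; 0 0 0 0 1';  python3 - <<'E'
from h import *
plan([*fw(0,0),.0945],FA,3)
E
```

```text
t: 2.45
ee_pos: [0.4826, -0.0371, 0.1524]
tool_rot: [0.769, 0.639, 0.001, 0.001]
ft_force: [0.2, -0.2, 1.1]
opening: 0.0855
t 2.45 pos [ 0.4826 -0.0371  0.1524] yaw -10.53 -> [ 0.482  -0.0389  0.0945] -10.8 j6 -0.13 F [ 0.2 -0.2  1.1] op 0.0855
-0.0006 -0.0001 0.0193 0.09; -0.0006 -0.0001 0.0193 0.09; -0.0006 -0.0001 0.0193 0.09;
```

```bash
python3 -m creep '-0.0006 0 0.019 0.1 1; -0.0006 0 0.019 0.1 0.5; -0.0006 0 0.019 0.1 0.2; 0 0 0 0 0.1; 0 0 0 0 0.1' 100;  python3 - <<'E'
from h import *
plan([*fw(0,0),.0945],FA,1)
E
```

```text
t: 2.95
ee_pos: [0.482, -0.0391, 0.0949]
tool_rot: [0.771, 0.637, 0.0, 0.001]
ft_force: [0.8, -0.4, 0.4]
opening: 0.047
t 2.95 pos [ 0.482  -0.0391  0.0949] yaw -10.87 -> [ 0.482  -0.0389  0.0945] -10.8 j6 -0.13 F [ 0.8 -0.4  0.4] op 0.0470
0.0002 -0.0001 0.0004 -0.07;
```

Spot on; close.

```bash
python3 -m creep '0 0 0 0 -1; 0 0 0 0 -1; 0 0 0 0 -1; 0 0 0 0 -1' 100;  python3 - <<'E'
from h import *
from workcell import *
f=grab_frame("wrist"); cv2.imwrite("pics/w3.png",f["pixels"][:,:,::-1])
plan([*fw(0,0),.0945],FA,1)
E
```

```text
t: 3.35
ee_pos: [0.4829, -0.0391, 0.096]
tool_rot: [0.771, 0.637, 0.001, 0.002]
ft_force: [-1.4, -1.1, 6.0]
opening: 0.0297
t 3.40 pos [ 0.4829 -0.0391  0.096 ] yaw -10.83 -> [ 0.482  -0.0389  0.0945] -10.8 j6 -0.13 F [-0.6 -1.6  6.2] op 0.0298
0.0000 -0.0010 0.0015 -0.03;
```

View pics/w3.png

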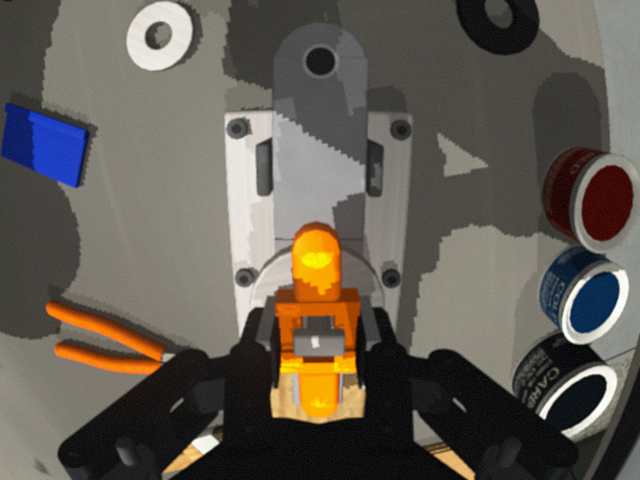

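```bash
python3 -m creep '0 -0.0004 0.002 0 -1; 0 -0.0004 0.002 0 -1; 0 0 0.001 0 -1; 0 0 0 0 -1' 110;  python3 - <<'E'
from h import *
plan([*fw(0,0),.0925],FA,1)
E
```

```text
t: 3.8
ee_pos: [0.483, -0.0403, 0.0933]
tool_rot: [0.77, 0.638, 0.0, 0.003]
ft_force: [-7.7, -5.1, 21.5]
opening: 0.0295
t 3.80 pos [ 0.483  -0.0403  0.0933] yaw -10.77 -> [ 0.482  -0.0389  0.0925] -10.8 j6 -0.13 F [-7.7 -5.1 21.5] op 0.0295
0.0012 -0.0013 0.0008 0.03;
```

```bash
python3 -m creep '0 -0.0008 0.001 0 -1; 0 0 0 0 -1; 0 0 0 -4 -1; 0 0 0 -8 -1' 115;  python3 - <<'E'
from h import *
from workcell import *
plan([*fw(0,0),.0925],FA+90,11); print(read_state()["torque"])
E
```

```text
t: 4.2
ee_pos: [0.4848, -0.0399, 0.0935]
tool_rot: [0.698, 0.716, 0.003, 0.005]
ft_force: [-1.2, 0.1, 19.4]
opening: 0.0299
t 4.20 pos [ 0.4848 -0.0399  0.0935] yaw 1.39 -> [ 0.482  -0.0389  0.0925] 79.2 j6 -0.34 F [-1.2  0.1 19.4] op 0.0299
0.0001 -0.0003 0.0001 -7.07; 0.0001 -0.0002 0.0001 -7.07; 0.0002 -0.0002 0.0001 -7.07; 0.0002 -0.0002 0.0001 -7.07; 0.0002 -0.0002 0.0001 -7.07
0.0002 -0.0001 0.0001 -7.07; 0.0002 -0.0001 0.0001 -7.07; 0.0003 -0.0001 0.0001 -7.07; 0.0003 -0.0001 0.0001 -7.07; 0.0003 -0.0000 0.0001 -7.07
0.0003 0.0000 0.0001 -7.07; 
[ 0.08152172  0.05202808 -0.09599013]
```

```bash
python3 -m creep '0 -0.0004 0 -8 -1; 0 -0.0003 0 -8 -1; 0 -0.0003 0 -8 -1; 0 0 0 -8 -1' 115;  python3 - <<'E'
from h import *
from workcell import *
f=grab_frame("wrist"); cv2.imwrite("pics/w4.png",f["pixels"][:,:,::-1])
plan([*fw(0,0),.0925],FA+90,5); print(read_state()["torque"])
E
```

```text
t: 4.6
ee_pos: [0.4845, -0.0401, 0.0937]
tool_rot: [0.474, 0.881, 0.001, 0.007]
ft_force: [0.8, -1.3, 17.1]
opening: 0.0303
t 4.65 pos [ 0.4844 -0.0401  0.0936] yaw 33.73 -> [ 0.482  -0.0389  0.0925] 79.2 j6 -0.91 F [ 0.4 -2.4 18.4] op 0.0295
0.0005 -0.0003 0.0002 -9.09; 0.0005 -0.0002 0.0002 -9.09; 0.0005 -0.0001 0.0002 -9.09; 0.0005 -0.0000 0.0002 -9.09; 0.0005 0.0001 0.0002 -9.09

[-0.00643127 -0.08331684  0.07115482]
```

View pics/w4.png

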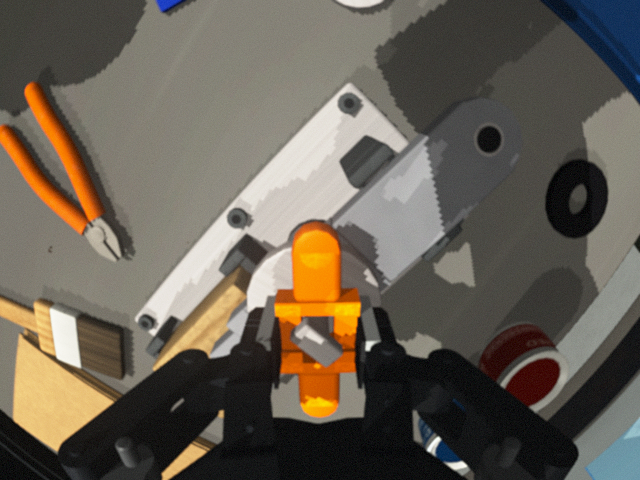

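```bash
python3 -m creep '0.0002 -0.0002 0 -8 -1; 0.0002 0 0 -8 -1; 0.0002 0 0 -8 -1; 0.0002 0 0 -8 -1; 0.0002 0 0 -8 -1' 115; python3 -m creep '0 0 0 -5 -1; 0 0 0 0 -1'; python3 - <<'E'
from h import *
from workcell import *
f=grab_frame("wrist"); cv2.imwrite("pics/w5.png",f["pixels"][:,:,::-1])
plan([*fw(0,0),.0925],FA+90,1); print(read_state()["torque"])
E
```

```text
t: 5.15
ee_pos: [0.484, -0.0397, 0.0938]
tool_rot: [0.144, 0.99, -0.001, 0.007]
ft_force: [2.9, -1.8, 17.6]
opening: 0.0299
t: 5.35
ee_pos: [0.4838, -0.0397, 0.0938]
tool_rot: [0.103, 0.995, -0.001, 0.007]
ft_force: [2.5, -0.7, 17.8]
opening: 0.0298
t 5.40 pos [ 0.4838 -0.0397  0.0938] yaw 78.16 -> [ 0.482  -0.0389  0.0925] 79.2 j6 -1.68 F [ 1.7 -1.2 18.3] op 0.0295
0.0019 0.0004 0.0013 -1.04; 
[ 0.05100303 -0.30012273  0.0360008 ]
```

View pics/w5.png

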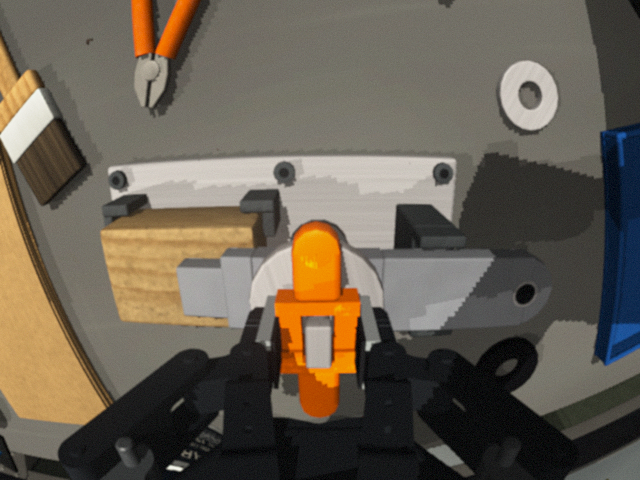

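```bash
python3 -m creep '0 0 -0.004 -0.7 -1; 0 0 -0.005 0 -1; 0 0 -0.006 0 -1; 0 0 -0.006 0 -1' 115; python3 - <<'E'
from h import *
from workcell import *
plan([*fw(0,0),.145],FA+90,1); print(read_state()["torque"])
E
```

```text
t: 5.8
ee_pos: [0.4814, -0.0388, 0.1107]
tool_rot: [0.097, 0.995, -0.001, 0.005]
ft_force: [10.8, -1.1, -5.7]
opening: 0.0297
t 5.80 pos [ 0.4814 -0.0388  0.1107] yaw 78.83 -> [ 0.482  -0.0389  0.145 ] 79.2 j6 -1.69 F [10.8 -1.1 -5.7] op 0.0297
-0.0009 -0.0000 -0.0342 -0.37; 
[-0.29892544 -1.6692484   0.03452756]
```

```bash
python3 -m creep '-0.0015 0 -0.003 0 -1; -0.0003 0 -0.008 0 -1; 0 0 -0.010 0 -1; 0 0 0 0 -1' 115; python3 - <<'E'
from h import *
from workcell import *
plan([*fw(0,0),.165],FA+90,1); print(read_state()["torque"])
E
```

```text
t: 6.2
ee_pos: [0.4802, -0.0383, 0.1311]
tool_rot: [0.097, 0.995, -0.0, 0.001]
ft_force: [-0.6, -0.8, -0.6]
opening: 0.0297
t 6.20 pos [ 0.4802 -0.0383  0.1311] yaw 78.87 -> [ 0.482  -0.0389  0.165 ] 79.2 j6 -1.69 F [-0.6 -0.8 -0.6] op 0.0297
-0.0020 -0.0003 -0.0339 -0.33; 
[ 0.0114216  -0.00158471 -0.01162741]
```

```bash
cat >> h.py <<'E'
TP=np.array([.5363,.3301]); TA=4.5
def tw(x,y): return fw(x,y,TP,TA)
E
python3 - <<'E'
from h import *
from workcell import *
plan([*fw(0,0),.165],None,1)
plan([*tw(.045,-.065),.09],TA+90,6,pos=[*fw(0,0),.165])
E
```

```text
t 6.20 pos [ 0.4802 -0.0383  0.1311] yaw 78.87 -> [ 0.482  -0.0389  0.165 ] None j6 -1.69 F [-0.6 -0.8 -0.6] op 0.0297
-0.0020 -0.0003 -0.0339 0.00; 
t 6.20 pos [ 0.4802 -0.0383  0.1311] yaw 78.87 -> [0.5863 0.2688 0.09  ] 94.5 j6 -1.69 F [-0.6 -0.8 -0.6] op 0.0297
-0.0071 0.0537 0.0125 -2.61; -0.0096 0.0533 0.0125 -2.61; -0.0120 0.0528 0.0125 -2.61; -0.0144 0.0522 0.0125 -2.61; -0.0167 0.0515 0.0125 -2.61
-0.0190 0.0507 0.0125 -2.61;
```

```bash
python3 -m creep '-0.001 0 -0.034 0 -1; -0.005 0.039 0 -2 -1; -0.007 0.040 0 -2 -1; -0.008 0.040 0.015 -2 -1; -0.010 0.040 0.015 -2 -1' 115; python3 - <<'E'
from h import *
plan([*tw(.045,-.065),.07],TA+90,4)
E
```

```text
t: 6.7
ee_pos: [0.5328, 0.1165, 0.1334]
tool_rot: [0.027, 1.0, -0.0, 0.0]
ft_force: [0.3, -0.1, -0.3]
opening: 0.0294
t 6.70 pos [0.5328 0.1165 0.1334] yaw 86.94 -> [0.5863 0.2688 0.07  ] 94.5 j6 -1.51 F [ 0.3 -0.1 -0.3] op 0.0294
-0.0113 0.0387 0.0159 -1.89; -0.0126 0.0383 0.0159 -1.89; -0.0138 0.0379 0.0159 -1.89; -0.0151 0.0374 0.0159 -1.89;
```

```bash
python3 -m creep '-0.011 0.0385 0.016 -2 -1; -0.0125 0.038 0.016 -2 -1; -0.014 0.038 0.016 -2 -1; -0.010 0.025 0.01 -2 -1; 0 0 0 0 -1' 115; python3 - <<'E'
from h import *
from workcell import *
f=grab_frame("wrist"); cv2.imwrite("pics/w6.png",f["pixels"][:,:,::-1]); np.savez("pics/w6.npz",**f)
plan([*tw(.045,-.065),.012],TA+90,4)
for x,y in [(.106,.131),(-.106,.131),(.106,-.131),(-.106,-.131)]: print(w2p(f,[*tw(x,y),.023],True).round(1))
E
```

```text
t: 7.2
ee_pos: [0.5797, 0.2567, 0.073]
tool_rot: [-0.044, 0.999, -0.0, -0.002]
ft_force: [0.2, -0.1, -1.6]
opening: 0.0295
t 7.25 pos [0.5799 0.2552 0.0739] yaw 94.99 -> [0.5863 0.2688 0.012 ] 94.5 j6 -1.42 F [-0.4 -0.7 -0.4] op 0.0299
-0.0019 0.0033 0.0155 0.12; -0.0019 0.0033 0.0155 0.12; -0.0019 0.0033 0.0155 0.12; -0.0019 0.0033 0.0155 0.12; 
[580.6 345.7]
[631.4  63.2]
[233.8 362.4]
[215.4  10.9]
```

View pics/w6.png

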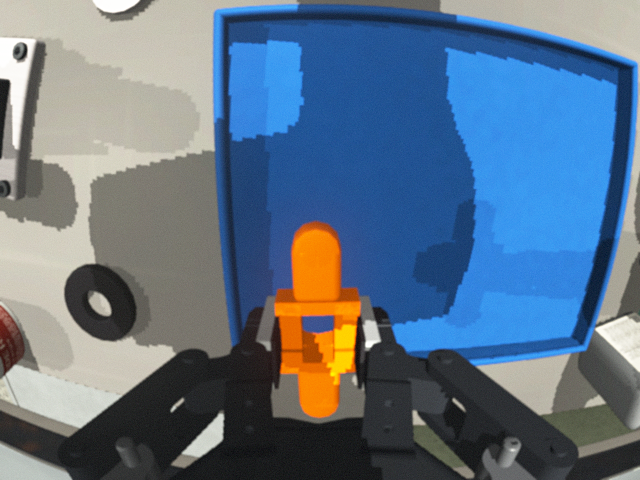

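```bash
python3 -m creep '0 0.0035 0.015 0 -1; 0 0.0035 0.015 0 -1; 0 0.0035 0.015 0 -1; 0 0.003 0.015 0 -1; 0 0 0 0 -1' 115; python3 - <<'E'
from h import *
plan([*tw(.04,-.065),.007],TA+90,1)
E
```

```text
t: 7.75
ee_pos: [0.5777, 0.2671, 0.0122]
tool_rot: [-0.042, 0.999, -0.001, -0.003]
ft_force: [-1.1, -0.6, -1.9]
opening: 0.0293
t 7.75 pos [0.5777 0.2671 0.0122] yaw 94.85 -> [0.5813 0.2684 0.007 ] 94.5 j6 -1.40 F [-1.1 -0.6 -1.9] op 0.0293
-0.0037 0.0010 0.0052 0.35;
```

```bash
python3 -m creep '0 0 0.002 0 -1; 0 0 0.002 0 -1; 0 0 0.001 0 -1; 0 0 0 0 -1' 40; python3 - <<'E'
from h import *
plan([*tw(.04,-.065),.007],TA+90,1)
E
```

```text
t: 8.15
ee_pos: [0.5805, 0.2677, 0.0111]
tool_rot: [-0.042, 0.999, 0.0, 0.0]
ft_force: [0.1, -1.4, -1.4]
opening: 0.0297
t 8.15 pos [0.5805 0.2677 0.0111] yaw 94.86 -> [0.5813 0.2684 0.007 ] 94.5 j6 -1.40 F [ 0.1 -1.4 -1.4] op 0.0297
-0.0009 0.0006 0.0041 0.36;
```

```bash
python3 -m creep '0 0 0.001 0 -1; 0 0 0.001 0 -1; 0 0 0 0 -1; 0 0 0 0 -1' 40; python3 - <<'E'
from h import *
plan([*tw(.04,-.065),.007],TA+90,1)
E
```

```text
t: 8.55
ee_pos: [0.5801, 0.2677, 0.0087]
tool_rot: [-0.042, 0.999, -0.0, -0.0]
ft_force: [0.3, 0.3, -1.4]
opening: 0.0295
t 8.55 pos [0.5801 0.2677 0.0087] yaw 94.86 -> [0.5813 0.2684 0.007 ] 94.5 j6 -1.40 F [ 0.3  0.3 -1.4] op 0.0295
-0.0012 0.0006 0.0017 0.36;
```

```bash
python3 -m creep '0 0 0.001 0 -1; 0 0 0.001 0 -1; 0 0 0 0 -1; 0 0 0 0 -1' 40; python3 - <<'E'
from h import *
plan([*tw(.04,-.065),.007],TA+90,1)
E
```

```text
t: 8.95
ee_pos: [0.5803, 0.2678, 0.0071]
tool_rot: [-0.042, 0.999, 0.0, 0.0]
ft_force: [-1.7, -0.0, 3.4]
opening: 0.0293
t 8.95 pos [0.5803 0.2678 0.0071] yaw 94.86 -> [0.5813 0.2684 0.007 ] 94.5 j6 -1.40 F [-1.7 -0.   3.4] op 0.0293
-0.0010 0.0006 0.0001 0.36;
```

```bash
python3 -m creep '0 0 0 0 0; 0 0 0 0 0; 0 0 0 0 0; 0 0 -0.01 0 0; 0 0 -0.025 0 0'; python3 -m creep '0 0 -0.04 0 0; 0 0 -0.04 0 0.5; 0 0 -0.02 0 1';  python3 - <<'E'
from h import *
from workcell import *
f=grab_frame("wrist"); cv2.imwrite("pics/w7.png",f["pixels"][:,:,::-1]); np.savez("pics/w7.npz",**f)
plan([*fw(0,-.03),.165],FA,9)
E
```

```text
t: 9.45
ee_pos: [0.5782, 0.2671, 0.04]
tool_rot: [-0.042, 0.999, -0.001, -0.003]
ft_force: [-0.4, 0.2, -0.1]
opening: 0.0424
t: 9.75
ee_pos: [0.5822, 0.2683, 0.147]
tool_rot: [-0.042, 0.999, 0.001, 0.003]
ft_force: [0.6, 0.1, 0.7]
opening: 0.0701
t 9.80 pos [0.5836 0.2688 0.1497] yaw 94.88 -> [ 0.4764 -0.0684  0.165 ] -10.8 j6 -1.40 F [1.9 0.7 2.8] op 0.0772
0.0150 -0.0363 -0.0019 11.74; 0.0073 -0.0386 -0.0019 11.74; -0.0007 -0.0393 -0.0018 11.74; -0.0087 -0.0383 -0.0017 11.74; -0.0163 -0.0358 -0.0016 11.74
-0.0232 -0.0317 -0.0015 11.74; -0.0292 -0.0263 -0.0014 11.74; -0.0339 -0.0198 -0.0014 11.74; -0.0373 -0.0125 -0.0013 11.74;
```

View pics/w7.png

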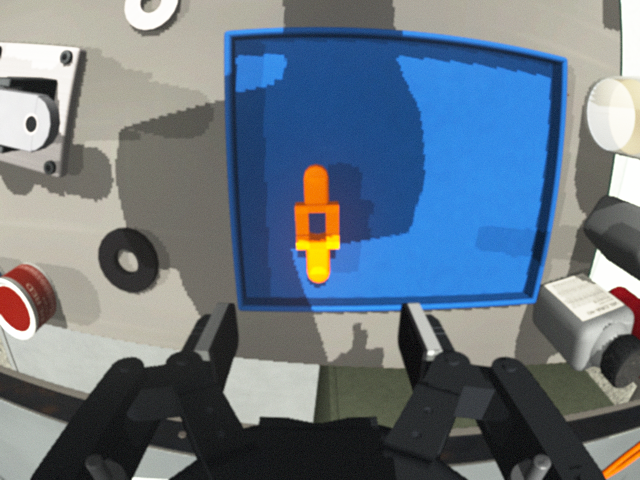

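```bash
python3 - <<'E'
from h import *
plan([*fw(0,-.01),.16],FA,13)
E
```

```text
t 9.80 pos [0.5836 0.2688 0.1497] yaw 94.88 -> [ 0.4801 -0.0487  0.16  ] -10.8 j6 -1.40 F [1.9 0.7 2.8] op 0.0772
0.0100 -0.0237 -0.0009 8.13; 0.0066 -0.0248 -0.0009 8.13; 0.0030 -0.0255 -0.0009 8.13; -0.0007 -0.0257 -0.0008 8.13; -0.0043 -0.0253 -0.0008 8.13
-0.0078 -0.0245 -0.0008 8.13; -0.0112 -0.0231 -0.0007 8.13; -0.0144 -0.0213 -0.0007 8.13; -0.0172 -0.0191 -0.0006 8.13; -0.0198 -0.0164 -0.0006 8.13
-0.0219 -0.0135 -0.0006 8.13; -0.0236 -0.0102 -0.0006 8.13; -0.0248 -0.0068 -0.0005 8.13;
```

```bash
python3 -m creep '0.010 -0.0237 -0.001 8.1 1; 0.0066 -0.0248 -0.001 8.1 1; 0.003 -0.0255 -0.001 8.1 1; -0.0007 -0.0257 -0.001 8.1 1; -0.0043 -0.0253 -0.001 8.1 1'; python3 -m creep '-0.0078 -0.0245 -0.001 8.1 1; -0.011 -0.023 -0.001 8.1 1; -0.0144 -0.0213 -0.001 8.1 1; -0.017 -0.019 -0.001 8.1 1; -0.020 -0.0164 -0.0006 8.1 1';  python3 -m creep '-0.022 -0.0135 -0.0006 8.1 1; -0.0235 -0.010 -0.0006 8.1 1; -0.025 -0.007 -0.0005 8.1 1; 0 0 0 0 1; 0 0 0 0 1'; python3 - <<'E'
from h import *
from workcell import *
f=grab_frame("wrist"); cv2.imwrite("pics/w8.png",f["pixels"][:,:,::-1]); np.savez("pics/w8.npz",**f)
plan([*fw(0,0),.079],FA,5)
print(w2p(f,[*fw(0,0),.1215],True), w2p(f,[*fw(0,0),.094],True), [w2p(f,[*fw(x,0),.0945],True).round(1) for x in (.031,-.031)], w2p(f,[*fw(0,.031),.0945],True))
E
```

```text
t: 10.3
ee_pos: [0.5399, 0.1447, 0.1467]
tool_rot: [0.309, 0.951, -0.0, 0.0]
ft_force: [1.3, 0.2, -1.0]
opening: 0.0855
t: 10.8
ee_pos: [0.5005, 0.0226, 0.1514]
tool_rot: [0.619, 0.786, 0.0, 0.0]
ft_force: [0.4, 0.3, 0.4]
opening: 0.0856
t: 11.3
ee_pos: [0.4775, -0.0503, 0.1531]
tool_rot: [0.768, 0.64, 0.0, -0.0]
ft_force: [-0.1, 0.1, -0.1]
opening: 0.0856
t 11.35 pos [ 0.4777 -0.0498  0.153 ] yaw -10.36 -> [ 0.482  -0.0389  0.079 ] -10.8 j6 -0.16 F [-0.7 -0.2 -0.2] op 0.0859
0.0023 0.0005 0.0148 0.09; 0.0023 0.0005 0.0148 0.09; 0.0023 0.0005 0.0148 0.09; 0.0023 0.0004 0.0148 0.09; 0.0023 0.0004 0.0148 0.09

[324.21004991 260.86740201] [323.41607216 242.71760076] [array([376.7, 243.3]), array([269.9, 242.7])] [324.0049027  190.15630817]
```

View pics/w8.png

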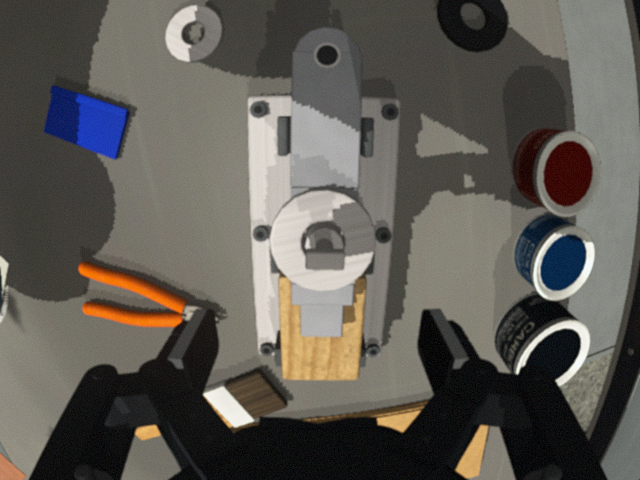

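```bash
python3 -m creep '0.0024 0.0005 0.015 0.1 1; 0.0024 0.0005 0.015 0.1 1; 0.0024 0.0005 0.015 0.1 1; 0.0024 0.0005 0.015 0.1 1; 0.0024 0.0004 0.014 0 1'; python3 -m creep '0 0 0 0 0.7; 0 0 0 0 0.6; 0 0 0 0 0.6' 60; python3 - <<'E'
from h import *
from workcell import *
f=grab_frame("wrist"); cv2.imwrite("pics/w9.png",f["pixels"][:,:,::-1]); np.savez("pics/w9.npz",**f)
plan([*fw(0,0.001),.079],FA,1)
E
```

```text
t: 11.85
ee_pos: [0.4823, -0.0377, 0.0782]
tool_rot: [0.77, 0.638, 0.0, -0.0]
ft_force: [0.1, 0.4, -0.1]
opening: 0.0852
t: 12.15
ee_pos: [0.4829, -0.0389, 0.0798]
tool_rot: [0.771, 0.637, 0.0, 0.001]
ft_force: [0.1, -0.6, -0.1]
opening: 0.0683
t 12.20 pos [ 0.4829 -0.039   0.0799] yaw -10.82 -> [ 0.4822 -0.0379  0.079 ] -10.8 j6 -0.13 F [-0.1  0.2 -0.3] op 0.0684
0.0009 -0.0009 0.0009 -0.02;
```

View pics/w9.png

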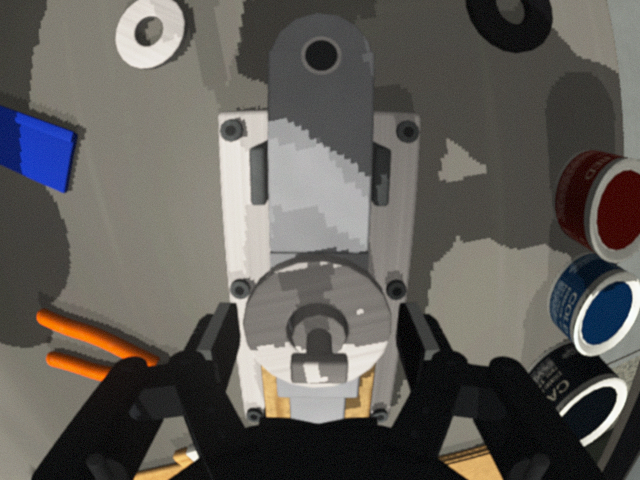

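```bash
python3 - <<'E'
from h import *
f=load("pics/w9.npz")
p=np.array([.4829,-.039])
for z in (.075,.08,.085,.09,.095): print(z,w2p(f,[*fw(-.0342,.011,p),z],True).round(1),w2p(f,[*fw(.0342,.011,p),z],True).round(1))
E
```

```text
0.075 [243.8 285.6] [396.  285.3]
0.08 [241.8 290.7] [398.1 290.3]
0.085 [239.6 296. ] [400.4 295.6]
0.09 [237.4 301.6] [402.8 301.2]
0.095 [235.  307.5] [405.4 307.1]
```

```bash
python3 -m creep '0.0008 -0.0008 0.003 0 0.6; 0 0 0.003 0 0.6; 0 0 0 0 -1; 0 0 0 0 -1; 0 0 0 0 -1' 60; python3 - <<'E'
from h import *
from workcell import *
f=grab_frame("wrist"); cv2.imwrite("pics/w10.png",f["pixels"][:,:,::-1]); np.savez("pics/w10.npz",**f)
plan([*fw(0,0.001),.074],FA,1)
p=read_state()["ee_pos"][:2]
for z in (.08,.085,.09,.095): print(z,w2p(f,[*fw(-.031,.011,p),z],True).round(1),w2p(f,[*fw(.031,.011,p),z],True).round(1))
E
```

```text
t: 12.7
ee_pos: [0.482, -0.0379, 0.0734]
tool_rot: [0.771, 0.637, 0.0, 0.0]
ft_force: [-0.3, -0.2, 3.3]
opening: 0.0588
t 12.75 pos [ 0.4819 -0.0379  0.0733] yaw -10.84 -> [ 0.4822 -0.0379  0.074 ] -10.8 j6 -0.12 F [0.5 1.  2.4] op 0.0590
0.0001 0.0003 -0.0007 -0.04; 
0.08 [246.3 297.5] [393.7 297.1]
0.085 [244.2 303.2] [395.9 302.8]
0.09 [242.  309.2] [398.3 308.8]
0.095 [239.7 315.6] [400.7 315.2]
```

View pics/w10.png

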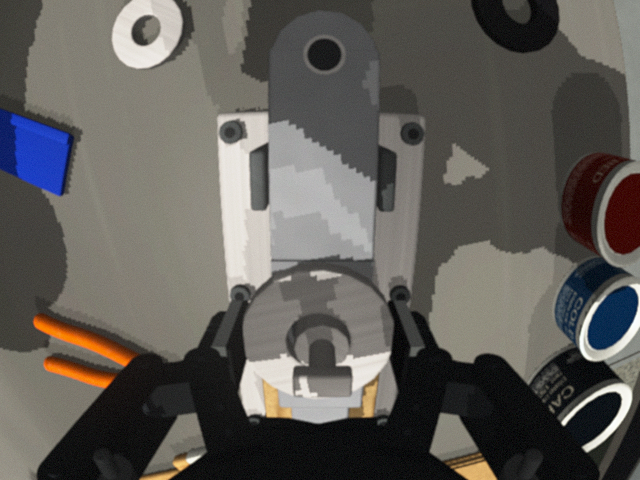

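```bash
python3 - <<'E'
import cv2
a=cv2.imread("pics/w10.png")[270:400,190:450]; cv2.imwrite("pics/w10z.png",cv2.resize(a,None,fx=3,fy=3,interpolation=cv2.INTER_CUBIC))
E
```

```text
(no output)
```

View pics/w10z.png

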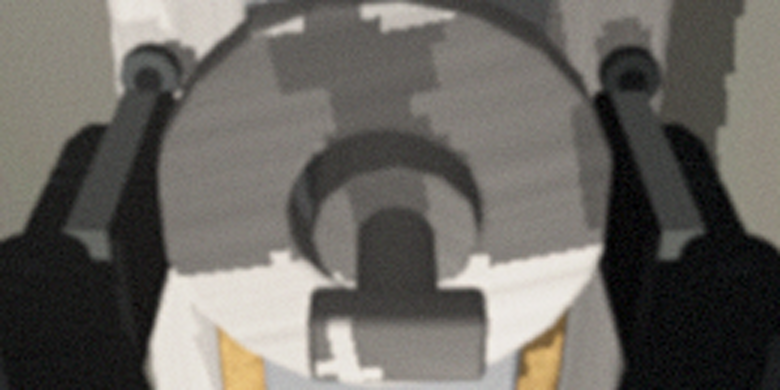

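```bash
python3 -m creep '0 0 0 0 0.6; 0 0 -0.002 0 0.55; 0 0 0 0 -1; 0 0 0 0 -1; 0 0 0 0 -1' 90; python3 -m creep '0 0 0 0 -1; 0 0 -0.006 0 -1; 0 0 -0.012 0 -1; 0 0 -0.015 0 -1; 0 0 -0.010 0 -1' ; python3 - <<'E'
from h import *
from workcell import *
f=grab_frame("wrist"); cv2.imwrite("pics/w11.png",f["pixels"][:,:,::-1])
plan([*fw(0,0.001),.074],FA,1)
E
```

```text
t: 13.25
ee_pos: [0.4822, -0.0381, 0.0757]
tool_rot: [0.771, 0.637, 0.0, 0.001]
ft_force: [-0.7, -0.2, 4.7]
opening: 0.0579
t: 13.75
ee_pos: [0.481, -0.0378, 0.1184]
tool_rot: [0.771, 0.637, -0.0, -0.001]
ft_force: [0.1, 0.7, -0.7]
opening: 0.0578
t 13.80 pos [ 0.482  -0.0381  0.1199] yaw -10.82 -> [ 0.4822 -0.0379  0.074 ] -10.8 j6 -0.12 F [ 2.   0.4 -1. ] op 0.0579
0.0002 0.0001 0.0459 -0.02;
```

View pics/w11.png

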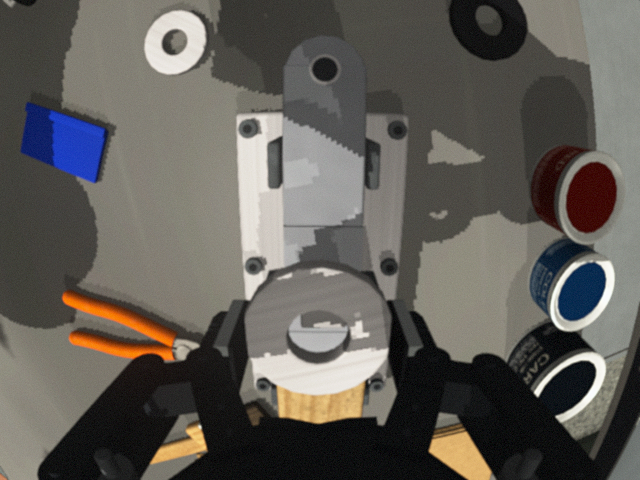

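```bash
python3 - <<'E'
from h import *
plan([*tw(.04,.055),.10],TA,11)
E
```

```text
t 13.80 pos [ 0.482  -0.0381  0.1199] yaw -10.82 -> [0.5719 0.3881 0.1   ] 4.5 j6 -0.12 F [ 2.   0.4 -1. ] op 0.0579
0.0396 0.0007 0.0018 -1.39; 0.0396 0.0017 0.0018 -1.39; 0.0395 0.0027 0.0018 -1.39; 0.0394 0.0036 0.0018 -1.39; 0.0393 0.0046 0.0018 -1.39
0.0392 0.0055 0.0018 -1.39; 0.0391 0.0065 0.0018 -1.39; 0.0389 0.0074 0.0018 -1.39; 0.0387 0.0084 0.0018 -1.39; 0.0385 0.0093 0.0018 -1.39
0.0382 0.0103 0.0018 -1.39;
```

```bash
python3 -m creep '0 0 -0.020 0 -1; 0.030 0.001 -0.012 -1.4 -1; 0.040 0.0017 0 -1.4 -1; 0.040 0.0027 0 -1.4 -1; 0.040 0.0036 0.002 -1.4 -1'; python3 -m creep '0.039 0.0046 0.006 -1.4 -1; 0.039 0.0055 0.01 -1.4 -1; 0.039 0.0065 0.01 -1.4 -1; 0.039 0.0074 0.01 -1.4 -1; 0.039 0.0084 0.01 -1.4 -1'; python3 - <<'E'
from h import *
plan([*tw(.04,.055),.05],TA,4)
E
```

```text
t: 14.3
ee_pos: [0.5123, 0.1105, 0.1476]
tool_rot: [0.738, 0.674, -0.001, -0.0]
ft_force: [0.6, -0.7, -0.5]
opening: 0.0579
t: 14.8
ee_pos: [0.5526, 0.3039, 0.1005]
tool_rot: [0.696, 0.718, -0.001, -0.0]
ft_force: [1.1, 0.2, -2.3]
opening: 0.058
t 14.80 pos [0.5526 0.3039 0.1005] yaw 1.83 -> [0.5719 0.3881 0.05  ] 4.5 j6 0.29 F [ 1.1  0.2 -2.3] op 0.0580
0.0209 0.0055 0.0126 -0.67; 0.0208 0.0058 0.0126 -0.67; 0.0208 0.0060 0.0126 -0.67; 0.0207 0.0062 0.0126 -0.67;
```

```bash
python3 -m creep '0.020 0.005 0.0125 -0.7 -1; 0.020 0.005 0.0125 -0.7 -1; 0.020 0.005 0.0125 -0.7 -1; 0.018 0.005 0.0125 -0.6 -1; 0 0 0 0 -1'; python3 - <<'E'
from h import *
plan([*tw(.04,.055),.0],TA,4)
E
```

```text
t: 15.3
ee_pos: [0.5675, 0.3822, 0.0487]
tool_rot: [0.678, 0.735, -0.003, -0.001]
ft_force: [-1.0, -1.3, -1.9]
opening: 0.0578
t 15.30 pos [0.5675 0.3822 0.0487] yaw 4.58 -> [0.5719 0.3881 0.    ] 4.5 j6 0.35 F [-1.  -1.3 -1.9] op 0.0578
0.0014 0.0013 0.0122 0.02; 0.0014 0.0013 0.0122 0.02; 0.0014 0.0013 0.0122 0.02; 0.0014 0.0013 0.0122 0.02;
```

```bash
python3 -m creep '0 0 0.014 0 -1; 0 0 0.014 0 -1; 0 0 0.012 0 -1; 0 0 0.006 0 -1; 0 0 0 0 -1'; python3 -m creep '0 0 0 0 -1; 0 0 0 0 -1'
```

```text
t: 15.8
ee_pos: [0.5688, 0.3807, 0.0043]
tool_rot: [0.679, 0.734, -0.001, -0.001]
ft_force: [0.7, -0.3, -1.5]
opening: 0.0579
t: 16.0
ee_pos: [0.5704, 0.3817, 0.0069]
tool_rot: [0.679, 0.734, 0.001, 0.0]
ft_force: [0.3, 0.5, -0.9]
opening: 0.0578
```

```bash
python3 -m creep '0 0 0.003 0 -1; 0 0 0.003 0 -1; 0 0 0.002 0 -1; 0 0 0 0 -1'; python3 -m creep '0 0 0.001 0 -1; 0 0 0.001 0 -1; 0 0 0 0 -1; 0 0 0 0 -1'
```

```text
t: 16.4
ee_pos: [0.57, 0.3817, -0.0004]
tool_rot: [0.679, 0.734, -0.0, 0.0]
ft_force: [-3.9, -2.6, 7.2]
opening: 0.058
t: 16.8
ee_pos: [0.5701, 0.3818, -0.0004]
tool_rot: [0.679, 0.734, -0.001, 0.0]
ft_force: [-9.0, -6.2, 19.2]
opening: 0.0577
```

```bash
python3 -m creep '0 0 -0.002 0 -1; 0 0 0 0 -1'; python3 - <<'E'
from h import *
from workcell import *
f=grab_frame("wrist"); cv2.imwrite("pics/w12.png",f["pixels"][:,:,::-1])
a=f["pixels"][250:410,190:450,::-1]; cv2.imwrite("pics/w12z.png",cv2.resize(a,None,fx=3,fy=3,interpolation=cv2.INTER_CUBIC))
E
```

```text
t: 17.0
ee_pos: [0.5703, 0.3819, -0.0003]
tool_rot: [0.679, 0.734, 0.0, 0.0]
ft_force: [-2.7, -2.4, 8.5]
opening: 0.0578
```

View pics/w12z.png

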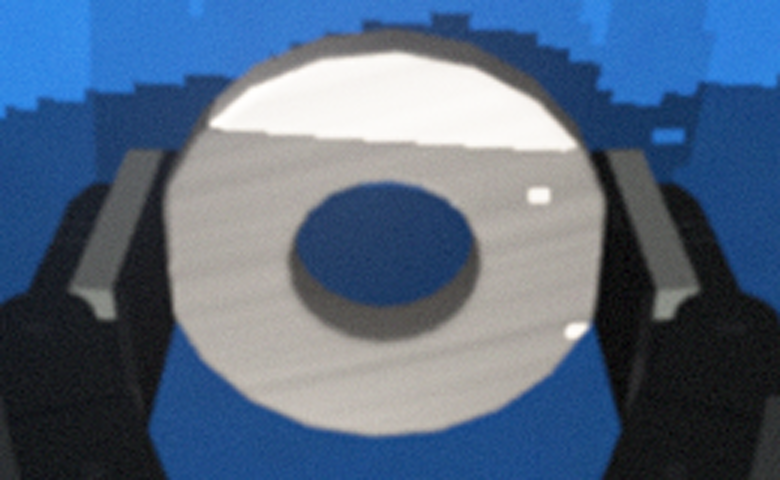

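```bash
python3 -m creep '0 0 0 0 -1; 0 0 0 0 -1; 0 0 0 0 0.34; 0 0 0 0 0.38; 0 0 0 0 0.42' 20; python3 -m creep '0 0 0 0 0.46; 0 0 0 0 0.5; 0 0 0 0 0.6; 0 0 -0.005 0 0.7'; python3 -m creep '0 0 -0.025 0 0.7; 0 0 -0.045 0 0.7; 0 0 -0.045 0 0.7;0 0 -0.03 0 1';python3 - <<'E'
from h import *
from workcell import *
f=grab_frame("wrist"); cv2.imwrite("pics/w13.png",f["pixels"][:,:,::-1])
plan([*fw(0,.02),.15],FA,10)
E
```

```text
t: 17.55
ee_pos: [0.5705, 0.3819, -0.0011]
tool_rot: [0.679, 0.734, 0.001, 0.0]
ft_force: [-0.4, 0.1, 4.3]
opening: 0.061
t: 17.95
ee_pos: [0.5686, 0.3811, 0.0017]
tool_rot: [0.679, 0.734, -0.001, -0.001]
ft_force: [0.1, -0.3, -0.1]
opening: 0.0723
t: 18.35
ee_pos: [0.5707, 0.3821, 0.1519]
tool_rot: [0.679, 0.734, 0.002, 0.001]
ft_force: [0.6, 0.5, 0.8]
opening: 0.0844
t 18.40 pos [0.5732 0.3833 0.1575] yaw 4.47 -> [ 0.4857 -0.0193  0.15  ] -10.8 j6 0.35 F [2.6 1.5 4. ] op 0.0852
-0.0395 -0.0119 0.0004 1.53; -0.0398 -0.0108 0.0005 1.53; -0.0400 -0.0097 0.0005 1.53; -0.0403 -0.0087 0.0005 1.53; -0.0405 -0.0076 0.0005 1.53
-0.0407 -0.0065 0.0005 1.53; -0.0408 -0.0054 0.0005 1.53; -0.0410 -0.0043 0.0005 1.53; -0.0411 -0.0032 0.0005 1.53; -0.0411 -0.0021 0.0006 1.53
```

View pics/w13.png

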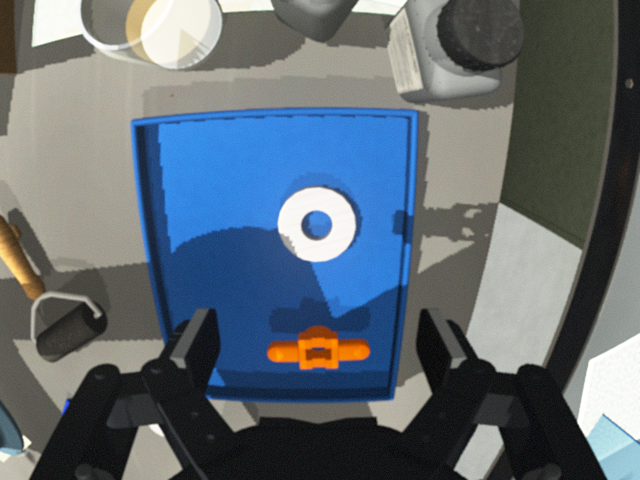

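```bash
python3 -m creep '-0.040 -0.012 0 1.5 1; -0.040 -0.011 0 1.5 1; -0.040 -0.010 0.0005 1.5 1; -0.040 -0.009 0.0005 1.5 0.6; -0.0405 -0.0076 0.0005 1.5 0.6'; python3 -m creep '-0.0405 -0.0065 0.0005 1.5 0.6; -0.041 -0.0055 0.0005 1.5 0.6; -0.041 -0.0043 0.0005 1.5 0.6; -0.040 -0.003 0.0005 1.5 0.6; -0.033 -0.002 0 1.5 0.6'; python3 -m creep '0 0 0 0 0.6; 0 0 0 0 0.6' ;python3 - <<'E'
from h import *
from workcell import *
f=grab_frame("wrist"); cv2.imwrite("pics/w14.png",f["pixels"][:,:,::-1])
plan([*fw(0,.028),.0695],FA,6)
for y in (0,.031,.092): print([w2p(f,[*fw(x,y),.0845],True).round(1) for x in (-.02,0,.02)])
E
```

```text
t: 18.9
ee_pos: [0.5243, 0.1783, 0.1462]
tool_rot: [0.726, 0.688, -0.0, -0.0]
ft_force: [0.6, 0.3, 0.1]
opening: 0.0682
t: 19.4
ee_pos: [0.483, -0.0144, 0.1443]
tool_rot: [0.77, 0.638, -0.0, -0.0]
ft_force: [-1.0, 0.9, -0.3]
opening: 0.0684
t: 19.6
ee_pos: [0.4837, -0.013, 0.1444]
tool_rot: [0.77, 0.639, 0.0, -0.0]
ft_force: [-1.0, -0.1, -0.4]
opening: 0.0684
t 19.65 pos [ 0.4838 -0.0124  0.1444] yaw -10.54 -> [ 0.4872 -0.0114  0.0695] -10.8 j6 -0.08 F [-0.5  0.4 -0.2] op 0.0686
0.0003 0.0005 0.0125 0.04; 0.0003 0.0005 0.0125 0.04; 0.0003 0.0005 0.0125 0.04; 0.0003 0.0005 0.0125 0.04; 0.0003 0.0005 0.0125 0.04
0.0003 0.0005 0.0125 0.04; 
[array([292.1, 299.6]), array([324.4, 299.7]), array([356.6, 299.6])]
[array([290.8, 253. ]), array([324.9, 253.1]), array([358.8, 253.1])]
[array([288.9, 148.2]), array([325.7, 148.1]), array([362.3, 148.6])]
```

View pics/w14.png

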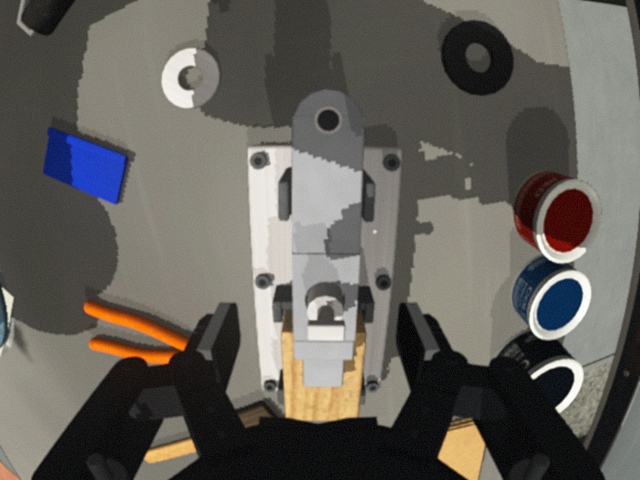

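```bash
python3 -m creep '0 0.0006 0.0125 0.1 0.6; 0 0.0006 0.0125 0.1 0.6; 0 0.0006 0.0125 0.1 0.6; 0 0.0006 0.0125 0 0.6; 0 0.0006 0.0125 0 0.6'; python3 -m creep '0 0.0005 0.0122 0 0.5; 0 0 0 0 0.3; 0 0 0 0 0.1' 100 ;python3 - <<'E'
from h import *
from workcell import *
plan([*fw(0,.028),.0695],FA,1)
E
```

```text
t: 20.15
ee_pos: [0.4865, -0.0129, 0.0804]
tool_rot: [0.771, 0.637, -0.0, -0.0]
ft_force: [0.1, 0.6, -0.0]
opening: 0.0683
t: 20.45
ee_pos: [0.4873, -0.0134, 0.0695]
tool_rot: [0.771, 0.637, -0.0, -0.0]
ft_force: [-0.2, 0.7, 0.4]
opening: 0.0473
t 20.45 pos [ 0.4873 -0.0134  0.0695] yaw -10.84 -> [ 0.4872 -0.0114  0.0695] -10.8 j6 -0.07 F [-0.2  0.7  0.4] op 0.0473
0.0019 -0.0005 0.0000 -0.04;
```

```bash
python3 -m creep '0.001 0 0 0 -1; 0 0 0 0 -1; 0 0 0 0 -1; 0 0 0 0 -1' 115; python3 -m creep '0 0 -0.005 0 -1; 0 0 -0.008 0 -1; 0 0 -0.010 0 -1; 0 0 -0.010 0 -1; 0 0 -0.010 0 -1' ;python3 - <<'E'
from h import *
from workcell import *
f=grab_frame("wrist"); cv2.imwrite("pics/w15.png",f["pixels"][:,:,::-1])
plan([*fw(0,.028),.0695],FA,1)
E
```

```text
t: 20.85
ee_pos: [0.4884, -0.0127, 0.0709]
tool_rot: [0.771, 0.637, 0.001, 0.001]
ft_force: [-0.9, -1.6, 5.9]
opening: 0.037
t: 21.35
ee_pos: [0.4873, -0.0122, 0.1137]
tool_rot: [0.771, 0.637, -0.0, -0.0]
ft_force: [0.3, -0.7, -2.6]
opening: 0.0368
t 21.40 pos [ 0.4886 -0.0124  0.1155] yaw -10.83 -> [ 0.4872 -0.0114  0.0695] -10.8 j6 -0.07 F [ 1.6  0.1 -1.3] op 0.0372
0.0007 -0.0016 0.0460 -0.03;
```

View pics/w15.png

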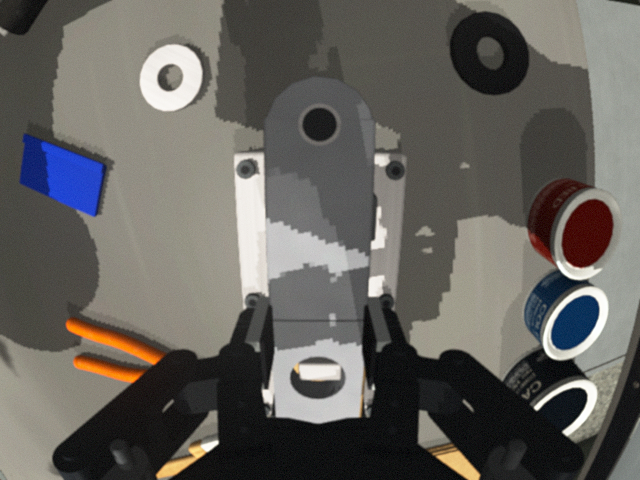

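```bash
python3 - <<'E'
from h import *
plan([*tw(-.055,0),.14],TA,9,pos=[.4872,-.0114,.145])
E
```

```text
t 21.40 pos [ 0.4886 -0.0124  0.1155] yaw -10.83 -> [0.4815 0.3258 0.14  ] 4.5 j6 -0.07 F [ 1.6  0.1 -1.3] op 0.0372
0.0367 -0.0077 0.0005 -1.70; 0.0369 -0.0066 0.0005 -1.70; 0.0371 -0.0055 0.0005 -1.70; 0.0372 -0.0044 0.0005 -1.70; 0.0373 -0.0033 0.0006 -1.70
0.0374 -0.0022 0.0006 -1.70; 0.0375 -0.0010 0.0006 -1.70; 0.0375 0.0001 0.0006 -1.70; 0.0375 0.0012 0.0006 -1.70;
```

```bash
python3 -m creep '0 0 -0.020 0 -1; 0 0 -0.012 0 -1; 0.030 -0.006 0 -1.7 -1; 0.037 -0.0066 0 -1.7 -1; 0.037 -0.0055 0 -1.7 -1'; python3 -m creep '0.037 -0.0044 0 -1.7 -1; 0.037 -0.0033 0 -1.7 -1; 0.037 -0.0022 0.005 -1.7 -1; 0.037 -0.001 0.01 -1.7 -1; 0.037 0 0.01 -1.7 -1'; python3 - <<'E'
from h import *
plan([*tw(-.055,0),.07],TA,3)
E
```

```text
t: 21.9
ee_pos: [0.4859, 0.0943, 0.1453]
tool_rot: [0.742, 0.671, 0.0, 0.0]
ft_force: [1.0, 0.1, -3.7]
opening: 0.0369
t: 22.4
ee_pos: [0.4825, 0.2804, 0.12]
tool_rot: [0.689, 0.724, 0.0, 0.0]
ft_force: [0.7, -0.3, -3.1]
opening: 0.0369
t 22.40 pos [0.4825 0.2804 0.12  ] yaw 2.84 -> [0.4815 0.3258 0.07  ] 4.5 j6 0.27 F [ 0.7 -0.3 -3.1] op 0.0369
0.0151 0.0004 0.0167 -0.55; 0.0151 0.0005 0.0167 -0.55; 0.0151 0.0007 0.0167 -0.55;
```

```bash
python3 -m creep '0.014 0.0004 0.015 -0.5 -1; 0.014 0.0005 0.015 -0.6 -1; 0.012 0.0007 0.015 -0.5 -1; 0 0 0 0 -1; 0 0 0 0 -1'; python3 - <<'E'
from h import *
from workcell import *
f=grab_frame("wrist"); cv2.imwrite("pics/w16.png",f["pixels"][:,:,::-1])
plan([*tw(-.055,0),.01],TA,4)
E
```

```text
t: 22.9
ee_pos: [0.4818, 0.3186, 0.0749]
tool_rot: [0.68, 0.734, -0.0, -0.0]
ft_force: [0.7, -0.8, -2.6]
opening: 0.037
t 22.95 pos [0.4823 0.3186 0.0755] yaw 4.35 -> [0.4815 0.3258 0.01  ] 4.5 j6 0.31 F [ 0.1  0.3 -2.4] op 0.0368
0.0018 -0.0001 0.0164 -0.04; 0.0018 -0.0001 0.0164 -0.04; 0.0018 -0.0001 0.0164 -0.04; 0.0018 -0.0001 0.0164 -0.04;
```

View pics/w16.png

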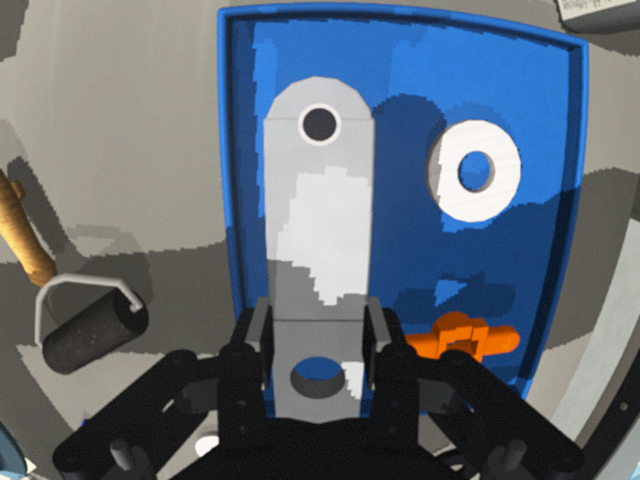

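```bash
python3 -m creep '0.002 0 0.016 0 -1; 0.002 0 0.016 0 -1; 0.002 0 0.016 0 -1; 0.001 0 0.012 0 -1; 0 0 0 0 -1'; python3 -m creep '0 0 0.003 0 -1; 0 0 0.001 0 -1; 0 0 0 0 -1; 0 0 0 0 -1'; python3 - <<'E'
from h import *
plan([*tw(-.055,0),.006],TA,1)
E
```

```text
t: 23.45
ee_pos: [0.4794, 0.3249, 0.0118]
tool_rot: [0.68, 0.734, -0.003, -0.001]
ft_force: [-0.6, -0.3, -2.9]
opening: 0.0369
t: 23.85
ee_pos: [0.4819, 0.3259, 0.0114]
tool_rot: [0.68, 0.734, 0.001, 0.0]
ft_force: [-0.5, -0.1, -2.3]
opening: 0.0373
t 23.85 pos [0.4819 0.3259 0.0114] yaw 4.36 -> [0.4815 0.3258 0.006 ] 4.5 j6 0.32 F [-0.5 -0.1 -2.3] op 0.0373
-0.0000 -0.0005 0.0054 -0.14;
```

```bash
python3 -m creep '0 0 0.002 0 -1; 0 0 0.002 0 -1; 0 0 0 0 -1; 0 0 0 0 -1'; python3 -m creep '0 0 0.001 0 -1; 0 0 0.001 0 -1; 0 0 0 0 -1; 0 0 0 0 -1'
```

```text
t: 24.25
ee_pos: [0.4818, 0.3258, 0.0071]
tool_rot: [0.68, 0.733, 0.0, 0.0]
ft_force: [0.5, -0.5, -1.4]
opening: 0.0367
t: 24.65
ee_pos: [0.4819, 0.3256, 0.0053]
tool_rot: [0.68, 0.734, 0.0, 0.0]
ft_force: [-1.7, -4.0, 4.8]
opening: 0.037
```

```bash
python3 -m creep '0 0 0 0 -1; 0 0 0 0 -1; 0 0 0 0 -0.1; 0 0 0 0 -0.05; 0 0 0 0 0' 20;  python3 -m creep '0 0 0 0 0.1; 0 0 0 0 0.2; 0 0 -0.01 0 0.25; 0 0 -0.025 0 0.3; 0 0 -0.04 0 0.6';python3 -m creep '0 0 -0.045 0 1; 0 0 -0.03 0 1'; python3 - <<'E'
from h import *
from workcell import *
f=grab_frame("wrist"); cv2.imwrite("pics/w17.png",f["pixels"][:,:,::-1])
plan([*fw(0,-.085),.15],FA,11)
E
```

```text
t: 25.15
ee_pos: [0.4812, 0.3258, 0.0044]
tool_rot: [0.68, 0.734, -0.0, -0.0]
ft_force: [-0.4, -0.4, 0.6]
opening: 0.0428
t: 25.65
ee_pos: [0.4795, 0.3249, 0.0787]
tool_rot: [0.68, 0.733, -0.002, -0.001]
ft_force: [1.1, 0.3, 0.2]
opening: 0.0677
t: 25.85
ee_pos: [0.4826, 0.3262, 0.1591]
tool_rot: [0.68, 0.734, 0.002, 0.001]
ft_force: [-0.5, 0.2, -0.2]
opening: 0.0855
t 25.90 pos [0.4852 0.3275 0.1642] yaw 4.38 -> [ 0.4661 -0.1224  0.15  ] -10.8 j6 0.32 F [3.  3.1 3.5] op 0.0857
-0.0407 -0.0049 0.0011 1.38; -0.0408 -0.0039 0.0011 1.38; -0.0408 -0.0029 0.0011 1.38; -0.0409 -0.0019 0.0011 1.38; -0.0409 -0.0009 0.0011 1.38
-0.0409 0.0000 0.0011 1.38; -0.0409 0.0010 0.0011 1.38; -0.0409 0.0020 0.0011 1.38; -0.0408 0.0030 0.0012 1.38; -0.0407 0.0040 0.0012 1.38
-0.0406 0.0050 0.0012 1.38;
```

View pics/w17.png

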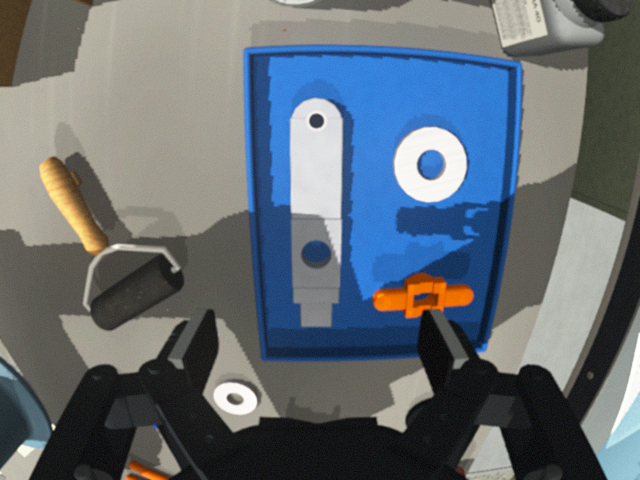

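```bash
python3 -m creep '-0.041 -0.005 0 1.4 1; -0.041 -0.004 0 1.4 1; -0.041 -0.003 0.001 1.4 1; -0.041 -0.002 0.001 1.4 1; -0.041 -0.001 0.001 1.4 1'; python3 -m creep '-0.041 0 0 1.4 1; -0.041 0.001 0 1.4 1; -0.041 0.002 0 1.4 1; -0.041 0.003 0 1.4 1; -0.041 0.004 0 1.4 1'; python3 -m creep '-0.044 0.005 0 1.3 1; 0 0 0 0 1; 0 0 0 0 1'; python3 - <<'E'
from h import *
from workcell import *
f=grab_frame("wrist"); cv2.imwrite("pics/w18.png",f["pixels"][:,:,::-1])
plan([*fw(0,-.077),.033],FA,8)
print([w2p(f,[*fw(x,y-.077),.0715],True).round(1) for x in (-.03,.03) for y in (.045,-.045)])
E
```

```text
t: 26.4
ee_pos: [0.4718, 0.1188, 0.1523]
tool_rot: [0.723, 0.69, 0.0, 0.0]
ft_force: [1.2, -0.7, -0.3]
opening: 0.0856
t: 26.9
ee_pos: [0.4623, -0.0865, 0.1524]
tool_rot: [0.764, 0.645, 0.0, 0.0]
ft_force: [1.2, -1.1, 0.7]
opening: 0.0855
t: 27.2
ee_pos: [0.46, -0.1298, 0.1521]
tool_rot: [0.772, 0.636, 0.0, 0.0]
ft_force: [-0.8, 0.6, 0.3]
opening: 0.086
t 27.25 pos [ 0.46   -0.1288  0.1519] yaw -10.95 -> [ 0.4676 -0.1145  0.033 ] -10.8 j6 -0.32 F [ 0.3  0.7 -0. ] op 0.0859
0.0019 0.0006 0.0149 -0.02; 0.0019 0.0006 0.0149 -0.02; 0.0019 0.0006 0.0149 -0.02; 0.0019 0.0006 0.0149 -0.02; 0.0019 0.0006 0.0149 -0.02
0.0019 0.0006 0.0149 -0.02; 0.0019 0.0006 0.0149 -0.02; 0.0019 0.0006 0.0149 -0.02; 
[array([276.6, 153.7]), array([281.7, 288.9]), array([375.9, 153.5]), array([370.5, 288.3])]
```

View pics/w18.png

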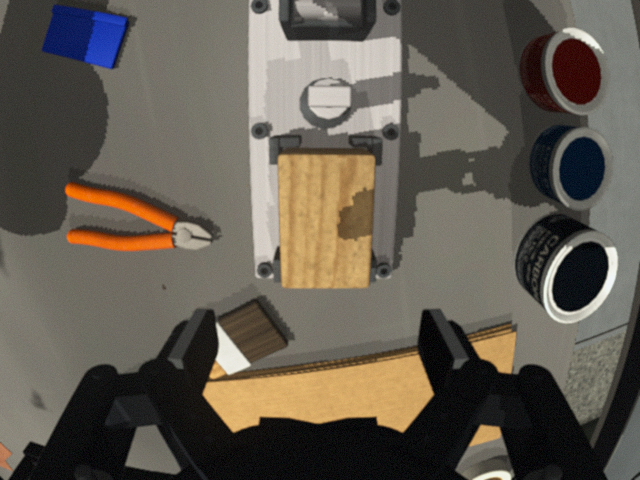

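```bash
python3 -m creep '0.0025 0.0008 0.015 0 1; 0.0025 0.0008 0.015 0 1; 0.0025 0.0008 0.015 0 1; 0.0025 0.0008 0.01 0 1; 0.0025 0.0008 0.005 0 1'; python3 -m creep '0.001 0.0008 0 0 1; 0 0 0 0 1'; python3 - <<'E'
from h import *
from workcell import *
f=grab_frame("wrist"); cv2.imwrite("pics/w19.png",f["pixels"][:,:,::-1])
plan([*fw(0,-.077),.031],FA,5)
E
```

```text
t: 27.75
ee_pos: [0.4661, -0.1161, 0.0908]
tool_rot: [0.771, 0.637, -0.0, -0.001]
ft_force: [0.3, -0.4, 0.1]
opening: 0.0853
t: 27.95
ee_pos: [0.468, -0.1166, 0.0924]
tool_rot: [0.771, 0.637, 0.0, 0.0]
ft_force: [0.3, 0.6, 0.2]
opening: 0.0855
t 28.00 pos [ 0.468  -0.1168  0.0925] yaw -10.91 -> [ 0.4676 -0.1145  0.031 ] -10.8 j6 -0.29 F [-0.9 -1.5 -0. ] op 0.0855
0.0004 -0.0002 0.0123 -0.02; 0.0004 -0.0002 0.0123 -0.02; 0.0004 -0.0002 0.0123 -0.02; 0.0004 -0.0002 0.0123 -0.02; 0.0004 -0.0002 0.0123 -0.02
```

View pics/w19.png

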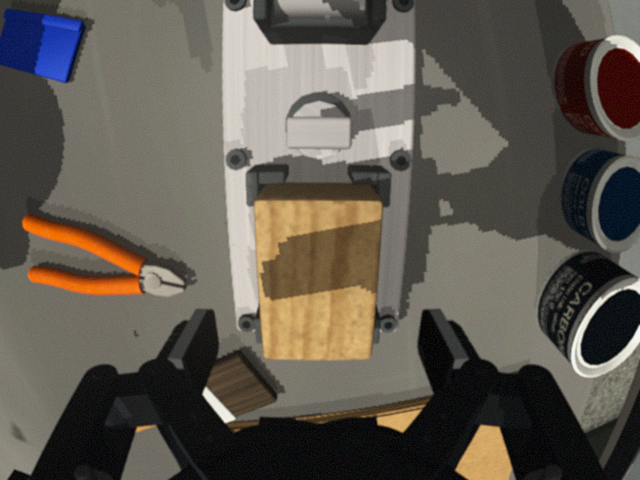

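```bash
python3 -m creep '0.0004 0 0.012 0 1; 0.0004 0 0.012 0 1; 0.0004 0 0.012 0 1; 0.0004 0 0.012 0 1; 0.0004 0 0.012 0 1'; python3 -m creep '0 0 0 0 0.6; 0 0 0 0 -1; 0 0 0 0 -1; 0 0 0 0 -1; 0 0 0 0 -1' 60; python3 - <<'E'
from h import *
plan([*fw(0,-.077),.031],FA,1)
E
```

```text
t: 28.5
ee_pos: [0.4674, -0.1147, 0.0304]
tool_rot: [0.771, 0.636, -0.0, -0.0]
ft_force: [0.1, -0.7, 0.5]
opening: 0.0853
t: 29.0
ee_pos: [0.4679, -0.1149, 0.032]
tool_rot: [0.771, 0.637, 0.0, 0.0]
ft_force: [0.2, -0.0, -1.8]
opening: 0.059
t 29.00 pos [ 0.4679 -0.1149  0.032 ] yaw -10.93 -> [ 0.4676 -0.1145  0.031 ] -10.8 j6 -0.29 F [ 0.2 -0.  -1.8] op 0.0590
0.0003 -0.0004 0.0010 -0.13;
```

```bash
python3 -m creep '0 0 -0.006 0 -1; 0 0 -0.012 0 -1; 0 0 -0.02 0 -1; 0 0 -0.03 0 -1; 0 0 -0.01 0 -1' 70; python3 - <<'E'
from h import *
from workcell import *
f=grab_frame("wrist"); cv2.imwrite("pics/w20.png",f["pixels"][:,:,::-1])
plan([.463,-.361,.10],-0.6,7)
E
```

```text
t: 29.5
ee_pos: [0.4699, -0.1158, 0.1137]
tool_rot: [0.771, 0.637, 0.001, 0.003]
ft_force: [0.5, -0.8, -1.9]
opening: 0.0596
t 29.55 pos [ 0.4702 -0.116   0.1141] yaw -10.93 -> [ 0.463 -0.361  0.1  ] -0.6 j6 -0.29 F [ 1.  -0.2 -1.1] op 0.0592
-0.0346 0.0056 0.0021 -1.48; -0.0347 0.0047 0.0021 -1.48; -0.0348 0.0038 0.0021 -1.48; -0.0349 0.0029 0.0021 -1.48; -0.0350 0.0020 0.0021 -1.48
-0.0350 0.0011 0.0021 -1.48; -0.0350 0.0002 0.0021 -1.48;
```

View pics/w20.png

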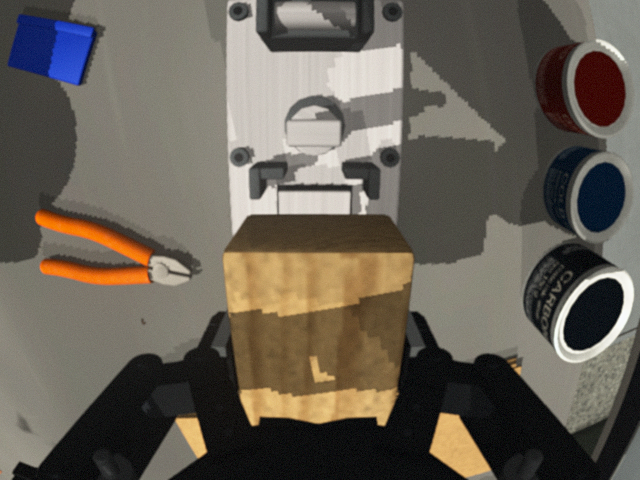

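```bash
python3 -m creep '-0.030 0.005 0 -1.5 -1; -0.035 0.005 0 -1.5 -1; -0.035 0.004 0 -1.5 -1; -0.035 0.003 0.002 -1.5 -1; -0.035 0.002 0.005 -1.5 -1'; python3 -m creep '-0.035 0.001 0.005 -1.5 -1; -0.035 0 0.005 -1.4 -1; 0 0 0 0 -1; 0 0 0 0 -1'; python3 - <<'E'
from h import *
from workcell import *
f=grab_frame("top"); cv2.imwrite("pics/t2.png",f["pixels"][:,:,::-1])
plan([.463,-.361,.022],-0.6,5)
E
```

```text
t: 30.05
ee_pos: [0.4631, -0.2873, 0.1023]
tool_rot: [0.728, 0.686, 0.0, -0.0]
ft_force: [0.5, 0.4, -2.7]
opening: 0.0591
t: 30.45
ee_pos: [0.4604, -0.3558, 0.0917]
tool_rot: [0.711, 0.703, 0.0, -0.001]
ft_force: [-0.5, -0.3, -2.2]
opening: 0.0589
t 30.50 pos [ 0.4606 -0.355   0.0919] yaw -0.56 -> [ 0.463 -0.361  0.022] -0.6 j6 -0.84 F [-0.9  1.3 -2.6] op 0.0592
-0.0012 0.0005 0.0140 0.01; -0.0012 0.0005 0.0140 0.01; -0.0012 0.0005 0.0140 0.01; -0.0012 0.0005 0.0140 0.01; -0.0012 0.0005 0.0140 0.01
```

View pics/t2.png

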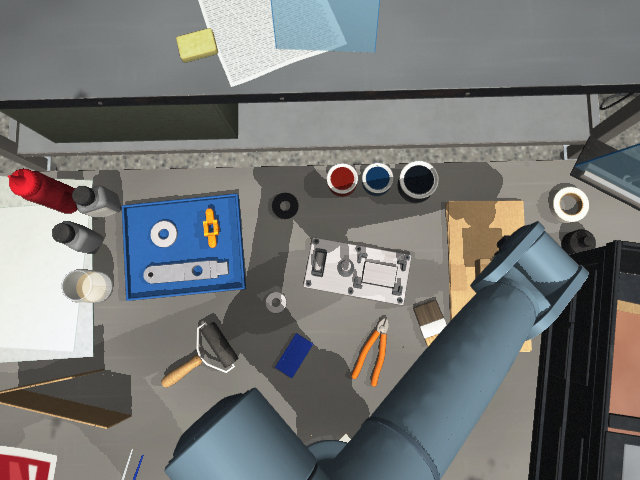

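```bash
python3 -m creep '-0.001 0.0004 0.014 0 -1; -0.001 0.0004 0.014 0 -1; -0.001 0.0004 0.014 0 -1; -0.001 0.0004 0.012 0 -1; -0.001 0 0.008 0 -1'; python3 -m creep '0 0 0.003 0 -1; 0 0 0 0 -1; 0 0 0 0 -1'
```

```text
t: 31.0
ee_pos: [0.4621, -0.36, 0.0288]
tool_rot: [0.71, 0.704, 0.0, -0.001]
ft_force: [0.3, -0.1, -3.0]
opening: 0.0593
t: 31.3
ee_pos: [0.463, -0.3613, 0.0283]
tool_rot: [0.71, 0.704, -0.0, 0.001]
ft_force: [0.4, -0.3, -2.1]
opening: 0.0593
```

```bash
python3 -m creep '0 0 0.002 0 -1; 0 0 0.003 0 -1; 0 0 0.002 0 -1; 0 0 0 0 -1; 0 0 0 0 -1'; python3 -m creep '0 0 0.001 0 -1; 0 0 0.001 0 -1; 0 0 0 0 -1; 0 0 0 0 -1'
```

```text
t: 31.8
ee_pos: [0.4626, -0.3609, 0.0207]
tool_rot: [0.71, 0.704, 0.0, -0.0]
ft_force: [-0.4, -0.2, -1.0]
opening: 0.0593
t: 32.2
ee_pos: [0.4626, -0.3609, 0.0188]
tool_rot: [0.71, 0.704, -0.0, -0.0]
ft_force: [-0.2, 0.1, -1.8]
opening: 0.0592
```

```bash
python3 -m creep '0 0 0.001 0 -1; 0 0 0 0 -1; 0 0 0 0 -1'; python3 -m creep '0 0 0.001 0 -1; 0 0 0 0 -1; 0 0 0 0 -1'
```

```text
t: 32.5
ee_pos: [0.4626, -0.3609, 0.0178]
tool_rot: [0.71, 0.704, 0.0, -0.0]
ft_force: [0.4, 0.6, -2.4]
opening: 0.0593
t: 32.8
ee_pos: [0.4626, -0.3609, 0.0168]
tool_rot: [0.71, 0.704, 0.0, -0.0]
ft_force: [0.5, -0.9, -2.6]
opening: 0.0593
```

```bash
python3 -m creep '0 0 0.001 0 -1; 0 0 0 0 -1; 0 0 0 0 -1'; python3 -m creep '0 0 0.001 0 -1; 0 0 0 0 -1; 0 0 0 0 -1';python3 - <<'E'
from h import *
from workcell import *
f=grab_frame("wrist"); cv2.imwrite("pics/w21.png",f["pixels"][:,:,::-1])
E
```

```text
t: 33.1
ee_pos: [0.4626, -0.3609, 0.0158]
tool_rot: [0.71, 0.704, -0.0, -0.0]
ft_force: [0.2, 0.1, -1.8]
opening: 0.0591
t: 33.4
ee_pos: [0.4627, -0.361, 0.0149]
tool_rot: [0.71, 0.704, -0.0, 0.0]
ft_force: [-0.0, -0.4, -1.4]
opening: 0.0594
```

View pics/w21.png

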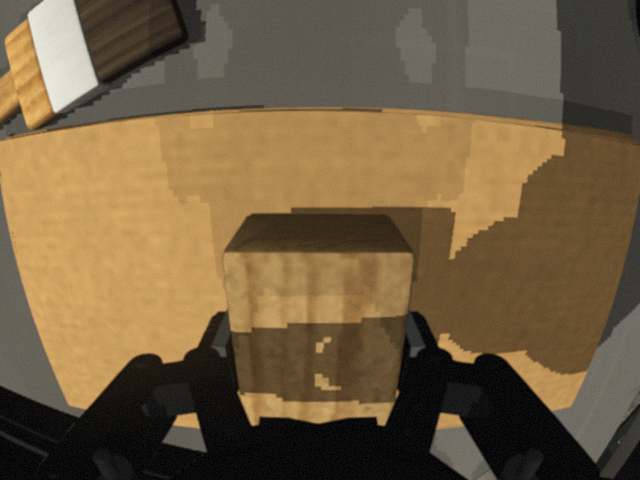

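```bash
python3 -m creep '0 0 0.001 0 -1; 0 0 0 0 -1; 0 0 0 0 -1'; python3 -m creep '0 0 0.001 0 -1; 0 0 0 0 -1; 0 0 0 0 -1'
```

```text
t: 33.75
ee_pos: [0.4628, -0.361, 0.0148]
tool_rot: [0.71, 0.704, -0.0, -0.0]
ft_force: [-2.6, 2.5, 6.1]
opening: 0.059
t: 34.05
ee_pos: [0.4629, -0.3611, 0.0148]
tool_rot: [0.71, 0.704, -0.0, -0.0]
ft_force: [-5.0, 6.1, 14.0]
opening: 0.0593
```

Contact at 14.8 mm. Ease off and release.

```bash
python3 -m creep '0 0 -0.0015 0 -1; 0 0 0 0 -1; 0 0 0 0 0.36; 0 0 0 0 0.4; 0 0 0 0 0.5' 20; python3 -m creep '0 0 0 0 1; 0 0 0 0 1; 0 0 -0.015 0 1; 0 0 -0.035 0 1; 0 0 -0.045 0 1'; python3 -m creep '0 0 -0.045 0 1; 0.03 0 -0.02 0 1; 0.05 0 0 0 1; 0.05 0 0 0 1; 0.05 0 0 0 1'; python3 -m creep '0.05 0 0 0 1; 0.05 0 0 0 1; 0.03 0 0 0 1; 0 0 0 0 1; 0 0 0 0 1'; python3 - <<'E'
from h import *
from workcell import *
for n in ("top","scene"):
    f=grab_frame(n); cv2.imwrite(f"pics/{n}9.png",f["pixels"][:,:,::-1])
print(read_state()["t"],read_state()["ft_force"])
E
```

```text
t: 34.55
ee_pos: [0.4627, -0.3611, 0.0142]
tool_rot: [0.71, 0.704, 0.0, 0.0]
ft_force: [0.8, 0.8, 0.6]
opening: 0.0639
t: 35.05
ee_pos: [0.4616, -0.3597, 0.1092]
tool_rot: [0.71, 0.704, 0.0, -0.002]
ft_force: [1.4, -0.7, 0.1]
opening: 0.0855
t: 35.55
ee_pos: [0.4643, -0.1795, 0.1757]
tool_rot: [0.711, 0.703, 0.0, 0.001]
ft_force: [0.8, 0.5, -0.8]
opening: 0.0851
t: 36.05
ee_pos: [0.4658, -0.0506, 0.1753]
tool_rot: [0.71, 0.704, 0.0, 0.001]
ft_force: [-0.3, -0.3, 0.9]
opening: 0.0858
36.15 [-0.08126669  0.77347939 -0.34828716]
```

View pics/top9.png

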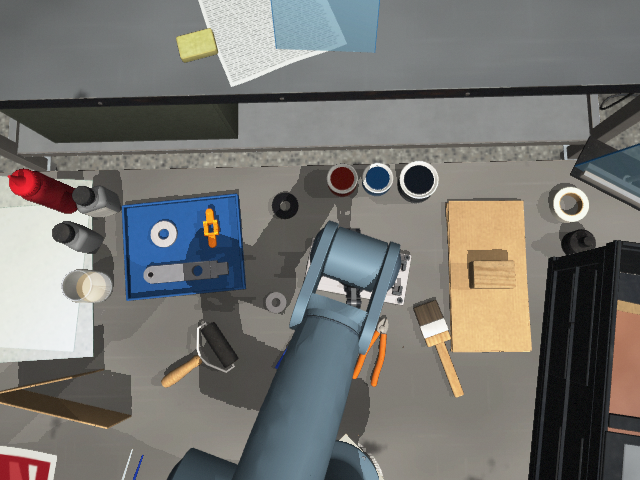

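View pics/scene9.png

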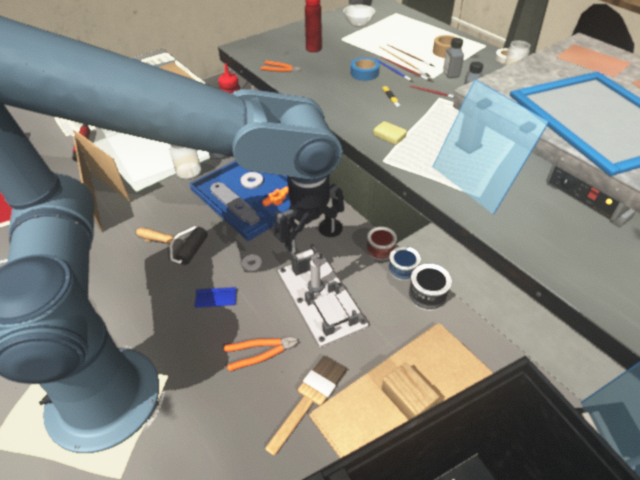

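The block lies wholly on the board, with its top corners at about (470–516, 260–290) in the top view. The nut, washer and strap are flat in the tray at (210, 228), (163, 233) and (187, 271). The tins are still at (342/377/418, 180), and the gripper is clear.

```bash
python3 - <<'E'
from workcell import *
print(finish_job())
E
```

```text
the job is handed in; nothing more can be done
None
```

The job is done and handed in at about 36 s of robot time, well under the 72 s limit. I pressed the orange nut down, gave it a quarter turn and lifted it off. The washer and then the strap followed, and all three went into the blue tray in that order. I then lifted the wood block straight out of its nest and set it down the same way up near the middle of the kraft board.

- **Final pictures:** in the top and scene views all three parts lie flat inside the tray. The block is wholly on the board, and the three tins are where they started. The arm stands clear above the fixture, and its force reading was under 1 N.
- **Forces:** the highest wrist readings I saw were about 22 N, while pressing the nut down and while setting the washer down. I only read the force at the end of each move.
- **Washer:** the set-down force came about 4 mm sooner than I worked out. The fingertips probably reached the tray floor before the washer did, so it may have slid down a few mm as I slowly opened the jaws. It ended up flat.
- **Block:** it met the board about 4 mm lower than I worked out. I lowered it in 1 mm steps until the force showed contact, then released it.

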